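# Shut and screw down the battery bay cover

## Robot

A 7-joint arm with a two-finger parallel gripper is mounted at the origin on the work surface. World frame = base frame: x ahead of the robot, y to its left, z up, the work surface at z = 0. Lengths are in mm, angles in rad, forces in N, time in s.
With the tool pointing down it reaches from about 425 to 800 mm from the base axis. Payload 8.3 kg.
Tool frame: the origin (TCP) lies at the very end of the fingers, on their centre line; the grasp point (between the pads) lies 19 mm behind it; z points along the fingers, y is the line along which they close (so a half turn about z gives the same grasp; the last joint's range is limited). The gripper opens to 85 mm and grips with 20 to 120 N. Pads are 22 mm wide; open, the fingers measure 114 mm over their backs; the gripper's body (76 mm by 85 mm) begins 54 mm behind the grasp point. The pads swing forward as they close: fully open they stand 13 mm farther back than shut.
Start: joints at [1.141, 0.383, 0.016, 1.37, -0.006, 1.388, -0.046], TCP at [224.179, -583.392, 231.279] pointing down, gripper open.
Joint ranges: [-2.95, 2.95], [-0.25, 2.06], [-1.52, 1.56], [0.18, 2.33], [-1.44, 4.58], [0.02, 2.06], [-3.01, 3.01]. Speed limits (rad/s): [2.39, 2.39, 3.01, 3.01, 3.14, 3.14, 3.14].

## Interface

Orientations are given as a rotation vector (axis times angle).
In Python, from rig import robot gives the robot as it stands.
- The arm moves only by the tool move_arm, never from a script. Its argument "motion" is a list of rows, each a list of 2 entries, a list of its own where there are three numbers: the shift along the tool's x, y, z in m, then the turn, a rotation vector about the tool's x, y, z in rad. A call has 1 to 10 rows; each row is the pose to reach, as a shift and turn from the pose commanded when the call began, along the tool's axes at that moment; what a row does not reach only later rows make up. A row lasts 1/12 s, in which the tool goes at most 41.7 mm and 7.16 degrees, less where a joint would pass 70% of its speed; a pose out of reach is approached as far as the arm can. A call with a gripper value outside its range is refused whole. "grip" is the opening, from 0 (shut) to 1 (fully open), set as the call begins (left out, the last holds). The fingers move at their own pace and stop on an object; "squeeze" is the grip in N (left out, the last holds). Time passes only in rows, so rows that repeat a pose let the fingers close. It gives the time, the measured TCP pose, the force, the opening and the grip force at its end, in the units of the state.
- robot.get_obs(): the state, without advancing time (a new reading comes with each control period).
- robot.camera(name): name is "side" or "top" or "wrist"; returns a dict with "image" (480x640x3 uint8, red, green, blue), "z_map" (480x640 float32, mm along the optical axis (not along the pixel's ray), 0 where there is no reading), "fx", "fy", "cx", "cy" (pixels), "position" and "attitude" of the camera in the world. Camera axes: x right, y up, looking along -z (the intrinsics and any distortion apply to the point x, -y, -z); pixel columns grow to the right and rows downward; lengths in mm; the calibration is good to about 2 mm. A picture is of the moment at which its call begins.
- robot.sign_off(): hands the job in; it is judged then, once.
The state is a dict: "t": time; "joint_positions": joint angles; "dq": joint speeds; "effort": joint torques, N m; "eef_pos": TCP position; "tcp_rot": TCP orientation; "force": force on the tool from outside, world axes, zero at the start; "torque": the same for the moment, N m; "width": opening from 0.0 (shut) to 1.0 (fully open); "grip_force": force on a finger pad.
Only numpy, scipy, OpenCV 4.12 (cv2) and the standard library are available. Lean on these libraries where they do the work, as an engineer would, in place of code of your own. Each camera call takes 0.05 s, during which the arm holds its last target. There are 200 camera calls.

## Task

The battery bay on the kitchenette shelf has been left open. Slide its white cover shut by the steel handle, lifting the handle end over the two black catch ridges so that it drops down behind them and lies flat with its forked tongue under the head of the brass screw; then drive that screw fully home with the red screwdriver (not the gripper's fingers), stopping as soon as it comes up tight, because forcing it on strips its insert. Stand the screwdriver upright in its black holder again, and leave the shot glasses and the tongs where they are.

Things in the scene. Friction and masses are not known exactly. Their poses are not given: they have to be found in the camera images.
- bay: Battery bay, fixed: grey box 150 (x) x 340 (y) x 60 mm high, opening in its top. Origin at the centre of its underside, y along the box, z up. The white cover slides shut towards +y. Aluminium rails along both long edges, tops 68 mm above the shelf; on each rail one black catch ridge, 10 mm long (y -44 to -34 mm), 6 mm high (top at 74 mm).
- cover (a joint): How far the cover is from shut, m: 0 = shut against its end stop, up to 0.105 as it slides open (towards the bay's -y); friction about 1 N. Lying flat, the batten at its tail runs against the ridges at 0.028; once past them and let down the cover stays between 0 and 0.004.
- cover_handle (a point): Centre of the steel bar handle on the white cover: bar 12 mm thick, 82 mm long, along the bay's x axis, on posts 70 mm apart, 96.5 mm above the shelf and 30 mm above the panel when flat. Shut, it is at x = 0, y = +20 mm of the bay. The cover (0.35 kg) tips about the tip of its steel tongue, 120 mm from the handle towards the bay's +y; the handle can be raised 18 mm and falls when let go.
- cover_tail (a point): Middle of the underside of the batten across the cover's tail (147 x 14 x 8 mm, reaches over both rails), 43 mm from the handle towards the bay's -y; 68 mm above the shelf when the cover lies flat. It rises 1.36 mm for each mm the handle is raised.
- screw: Brass retaining screw, upright, captive at x = 0, y = 125 mm of the bay. Origin at the centre of its head's top face (this frame does not turn with it). Head 30 mm across, 11 mm high. Clockwise from above drives it down, 6 mm a turn, against about 0.16 N m; it starts a third to half a turn loose. Fully home, against a hard stop, its top is 74 mm above the shelf; do not pass 0.3 N m there.
- screw_recess (a point): Bottom centre of the cross recess in the screw's head, 5.5 mm below its top. Arms open to the rim, 4.4 mm wide at the bottom, flared to 8.6 mm at the top: the bit climbs out under torque unless pressed down; 10 to 15 N is right, 25 N the most. The angle of the cross is not given (this frame does not turn): see it or feel for it; it repeats every quarter turn.
- driver_center (a point): Centre of the handle of the red and black screwdriver, which stands point down in the holder. Handle square, 26 mm across flats, 70 mm long, faces along this frame's x and y; z points up the tool. Bit point 121 mm below, handle top 35 mm above this point; a black collar 36 mm across has its lower face 41 mm below it. 156 mm long, about 0.16 kg.
- driver_tip (a point): Point of the screwdriver: a cross bit, 15 mm across, blades 3.6 mm thick and 10 mm high, in line with the handle's faces (x and y). z points up the tool.
- holder_mouth (a point): Centre of the hole in the top of the black screwdriver holder (fixed, 90 x 90 mm foot, top 70 x 70 mm, 95 mm high). The hole is 28 x 28 mm; the screwdriver hangs in it by its collar, so that driver_center is then 41 mm above this point.
- tongs: Steel kitchen tongs, loose, lying flat, 210 x 45 x 16 mm, origin at their middle on the shelf. Not to be disturbed.
- glass0: Shot glass 1 of 6, upside down on a peg of the black drying rack: 49 mm across, 60 mm high, rim down 10 mm above the shelf, origin at the centre of the rim. The rack (140 x 230 mm) stands beyond the bay. Not to be disturbed.
- glass1: Shot glass 2, as glass0.
- glass2: Shot glass 3, as glass0.
- glass3: Shot glass 4, as glass0.
- glass4: Shot glass 5, as glass0.
- glass5: Shot glass 6, as glass0.
Things that resemble listed ones, but are neither listed nor needed, are in the scene too. Of the things that look like the part that bears holder_mouth, the largest one is meant.

How it is judged (in metres and radians):
On the way, in this order (a step that is already met when the one before it is completed fails the run):
1. the cover is shut behind its catch ridges and lies flat (value of joint cover below 0.008 m and z of cover_tail in the frame of bay below 0.07 m), for 0.2 s.
2. the screw is driven fully home (z of screw in the frame of bay below 0.0745 m), for 0.2 s.
At the end, for the whole second after the job is handed in: Cover shut (within 8 mm of its stop, behind the ridges) and flat (tail within 2 mm of down); screw fully home (top within 0.5 mm of its lowest); screwdriver hanging upright in its holder (within 7 degrees, 15 mm of centre, collar within 6 mm of the top) (all of step 1 and z of screw in the frame of bay below 0.0745 m and horizontal distance between driver_center and holder_mouth below 0.015 m and z of driver_center in the frame of holder_mouth between 0.035 and 0.047 m and angle between driver_center's own z axis and vertical below 0.12 rad); the robot touches nothing.
It fails at once if the screw is touched by the gripper's fingers (contact force between the fingers and screw above 1 N).
It fails at once if the screw is forced: push and turning together load its head with more than 130 N (contact force between anything else and screw above 130 N).
It fails at once if the tongs are pushed away (distance of tongs from where it was at the start of the episode above 0.03 m).
It fails at once if a shot glass is displaced (distance of any of glass0, glass1, glass2, glass3, glass4, glass5 from where it was at the start of the episode above 0.02 m).
It also fails if it takes over 72 s, if anything falls off the work surface, if the arm or the gripper's body presses on something with over 40 N, if the wrist force passes 120 N, or if a joint passes its speed limit or range.

## Working session

There is one attempt and no reset: what is moved stays moved. The work goes in short steps, Python scripts to look and compute and a tool call to move; the robot and the scene stay as the last step left them, time stands still between calls to the robot, and variables do not carry over. Pictures are saved under pics/ and viewed, at most 10 in all, crops included, and the job is handed in when it is done.

Besides the shell and the picture viewer there is one more tool, called after "Call:" by a JSON object that holds its "fn" and its "kwargs", one argument or row to a line. move_arm: Moves the arm, as the interface text tells. Its arguments: {"type":"object","properties":{"motion":{"type":"array","items":{"type":"array"}},"grip":{"type":"number"},"squeeze":{"type":"number"}},"required":["motion"]}

```bash
mkdir -p pics; ls; cat > h.py <<'E'
import numpy as np, cv2, pickle
from scipy.spatial.transform import Rotation as R
from rig import robot
def att(a):
    a=np.array(a,float)
    if a.shape==(3,3): return a
    return R.from_rotvec(a).as_matrix() if a.size==3 else R.from_quat(a).as_matrix()
def snap(n,tag):
    c=robot.camera(n); pickle.dump(c,open(f'pics/{tag}.pkl','wb')); cv2.imwrite(f'pics/{tag}.png',c['image'][:,:,::-1]); return c
def load(tag): return pickle.load(open(f'pics/{tag}.pkl','rb'))
def cloud(c):
    v,u=np.mgrid[0:480,0:640]; z=c['z_map']
    p=np.stack([(u-c['cx'])/c['fx']*z,-(v-c['cy'])/c['fy']*z,-z],-1)
    w=p@att(c['attitude']).T+np.array(c['position']); w[z==0]=np.nan; return w
def pix(c,u,v,zw):
    d=att(c['attitude'])@np.array([(u-c['cx'])/c['fx'],-(v-c['cy'])/c['fy'],-1.]); o=np.array(c['position'])
    return o+d*(zw-o[2])/d[2]
E
python3 - <<'E'
from h import *
print(robot.get_obs())
for n in ['top','side','wrist']:
    c=snap(n,n+'0'); print(n,{k:v for k,v in c.items() if k not in('image','z_map')})
E
```

```text
pics
{'t': 0.0, 'joint_positions': array([ 1.14110526,  0.38422534,  0.01634959,  1.37116249, -0.00628597,
        1.38823832, -0.04647326]), 'dq': array([ 0.00209745,  0.00041188,  0.00076671, -0.00128111, -0.00095187,
       -0.00126706,  0.00022061]), 'effort': array([ 6.48635159e-05, -6.27599788e+01,  8.44518207e-01, -3.71815288e+01,
        1.67412311e-02,  1.41743492e-02, -4.83446183e-05]), 'eef_pos': array([ 223.99348893, -582.9255722 ,  230.28292252]), 'tcp_rot': array([-3.08696498e+00, -5.72753868e-01,  6.31748979e-04]), 'force': array([ 0.08647712, -1.56241066,  0.80529471]), 'torque': array([-0.01572467, -0.02285832,  0.00637551]), 'grip_force': 0.0, 'width': 1.002885406528764}
top {'fx': 597.0839585307541, 'fy': 597.0839585307541, 'cx': 325.2317918014723, 'cy': 244.87203082177936, 'position': array([ 382.23203276,  -59.25911389, 1441.99563606]), 'attitude': array([ 0.17239085, -0.1324346 , -1.54349755])}
side {'fx': 459.48507236051415, 'fy': 459.48507236051415, 'cx': 323.0364676178126, 'cy': 243.0275939431372, 'position': array([132.48126181, 704.15392861, 897.22860631]), 'attitude': array([ 0.31404941, -1.0737979 , -2.36293147])}
wrist {'fx': 388.5725035577592, 'fy': 388.5725035577592, 'cx': 321.4955926579837, 'cy': 242.7238456552674, 'position': array([ 296.21331593, -555.97138502,  372.01454602]), 'attitude': array([-0.26823201,  0.18409235, -1.19378568])}
```

View pics/top0.png

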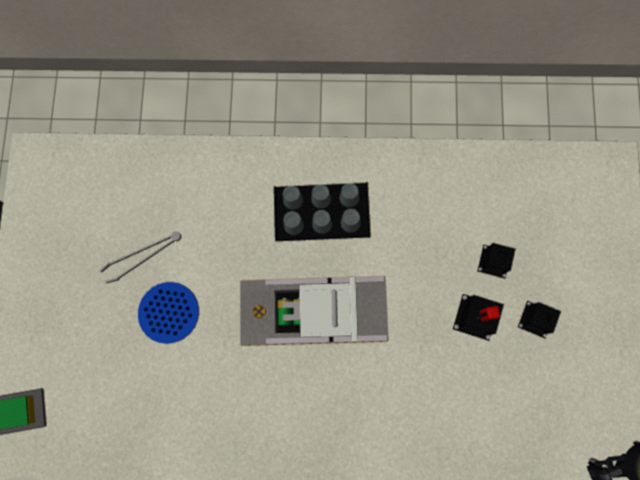

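View pics/side0.png

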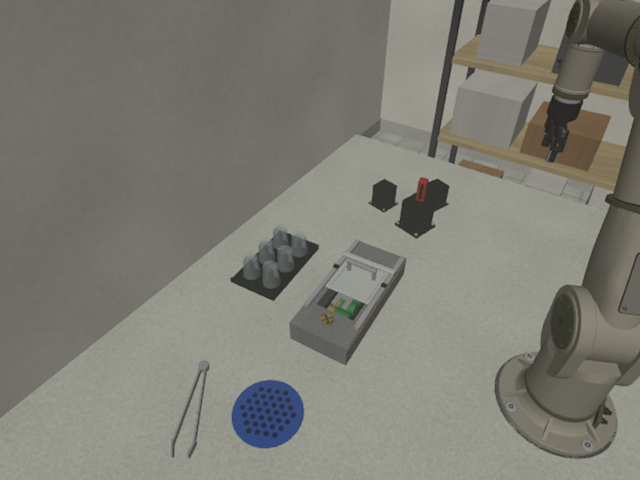

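Top view: the bay is at about (313,312), with the screw at (259,312), the handle bar at (334,308) and the ridges at (330,281) and (331,341). There are three black holders: A (478,316), which is the largest and holds the red driver, B (496,260) and C (540,319). A fits holder_mouth; I'll confirm it in the crop.

```bash
python3 - <<'E'
from h import *
c=load('top0'); im=c['image'][:,:,::-1]
a=cv2.resize(im[265:360,230:395],(800,460),interpolation=cv2.INTER_CUBIC)[:, :]
b=cv2.resize(im[235:345,440:570],(400,338),interpolation=cv2.INTER_CUBIC)
s=im[295:330,242:277]; s=cv2.resize(s,(338,338),interpolation=cv2.INTER_CUBIC)
a=cv2.resize(im[275:350,235:395],(560,262),interpolation=cv2.INTER_CUBIC)
o=np.zeros((600,800,3),np.uint8); o[:262,:560]=a; o[262:,:400]=b; o[262:,410:748]=s
cv2.imwrite('pics/crop1.png',o)
w=cloud(c); np.set_printoptions(precision=1,suppress=True)
def m(u,v): print((u,v),w[v,u])
for p in [(259,312),(334,308),(334,295),(334,320),(248,312),(375,310),(350,310),(478,316),(490,313),(496,260),(540,319),(243,283),(243,342),(385,280),(385,339),(300,281),(300,342),(330,281),(331,341)]: m(*p)
def blob(lo,hi,u0,u1,v0,v1):
    s=w[v0:v1,u0:u1].reshape(-1,3); s=s[(s[:,2]>lo)&(s[:,2]<hi)]; 
    r=cv2.minAreaRect(s[:,:2].astype(np.float32)); print(lo,hi,len(s),s.mean(0),np.median(s,0),r)
blob(50,200,235,395,265,355)
blob(50,63,235,275,270,355)
blob(70,90,245,272,300,325)
blob(92,105,320,345,280,340)
blob(85,105,440,512,280,345)
blob(140,200,440,512,280,345)
blob(20,85,100,200,220,300)
blob(60,110,270,375,175,245)
E
```

```text
(259, 312) [492.2 127.4  71.2]
(334, 308) [502.6 -44.8  99.6]
(334, 295) [531.7 -44.2 101.2]
(334, 320) [475.8 -45.4  99.8]
(248, 312) [492.6 154.8  58.1]
(375, 310) [ 503.6 -139.    60.3]
(350, 310) [501.8 -81.3  66.5]
(478, 316) [ 491.8 -365.5  100.4]
(490, 313) [ 493.  -375.1  169.7]
(496, 260) [ 624.6 -417.3   69.3]
(540, 319) [ 496.1 -535.1    0.4]
(243, 283) [559.5 169.1  62.6]
(243, 342) [423.6 162.2  62.2]
(385, 280) [ 573.3 -161.4   63.9]
(385, 339) [ 437.9 -162.    64.6]
(300, 281) [566.5  35.9  66.1]
(300, 342) [426.6  31.4  65.1]
(330, 281) [566.2 -34.1  79.4]
(331, 341) [430.  -39.4  79.6]
50 200 8813 [500.   -3.6  64.3] [499.5 -12.2  63.2] ((501.4461364746094, 2.4712677001953125), (153.39401245117188, 339.0634765625), 3.002699613571167)
50 63 1762 [493.6 134.1  58.9] [492.7 135.3  59.2] ((494.61480712890625, 132.6321563720703), (153.3884735107422, 78.5074462890625), 2.9128637313842773)
70 90 114 [494.7 127.1  74.4] [494.5 127.1  74.2] ((494.388671875, 126.54884338378906), (28.102659225463867, 29.45046615600586), 4.459573745727539)
92 105 184 [503.7 -45.9  99.9] [504.6 -45.9 100.1] ((502.95013427734375, -45.91245651245117), (80.35840606689453, 11.302513122558594), 1.2072358131408691)
85 105 785 [ 497.6 -377.7   94.3] [ 495.4 -373.7   94. ] ((498.79461669921875, -382.23077392578125), (72.15243530273438, 71.09757232666016), 73.2858657836914)
140 200 181 [ 495.2 -379.8  165.6] [ 495.2 -379.1  168.2] ((496.09735107421875, -382.4427795410156), (25.894208908081055, 27.305408477783203), 10.134001731872559)
20 85 25 [624.4 430.1  21.7] [623.6 445.8  21.2] ((624.961669921875, 426.0896301269531), (43.453670501708984, 205.3350067138672), 28.193517684936523)
60 110 1396 [748.6  -8.4  69.2] [739.9  -8.1  69.3] ((749.831298828125, -8.233657836914062), (104.93289184570312, 179.5800018310547), 3.298383951187134)
```

View pics/crop1.png

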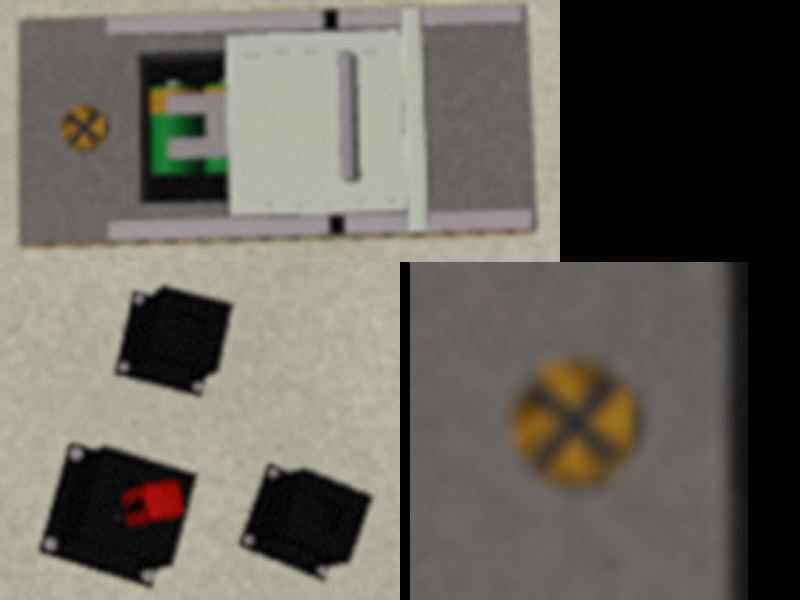

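Crop: A (top at (478,316) in the top view) is the largest of the three holders and holds the red driver. The smaller B and C are empty. The screw's cross is at about 45° to the image, and the cover is about 67 mm open. I start with the cover.

Call:
{"fn": "move_arm", "kwargs": {
  "motion": [
    [[0.453,-0.401,0.06],[0,0,0.316]],
    [[0.453,-0.401,0.06],[0,0,0.316]],
    [[0.453,-0.401,0.06],[0,0,0.316]],
    [[0.453,-0.401,0.06],[0,0,0.316]],
    [[0.453,-0.401,0.06],[0,0,0.316]],
    [[0.453,-0.401,0.06],[0,0,0.316]],
    [[0.453,-0.401,0.06],[0,0,0.316]],
    [[0.453,-0.401,0.06],[0,0,0.316]],
    [[0.453,-0.401,0.06],[0,0,0.316]],
    [[0.453,-0.401,0.06],[0,0,0.316]]
  ],
  "grip": 0.6,
  "squeeze": 40
}}

```text
t: 0.98
eef_pos: [415.6, -213.9, 190.1]
tcp_rot: [3.14, 0.08, 0.0]
force: [1.0, 0.1, 0.3]
width: 0.602
grip_force: 0.0
```

```bash
cat >> h.py <<'E'
np.set_printoptions(precision=4,suppress=True)
def st():
    o=robot.get_obs(); M=R.from_rotvec(o['tcp_rot']).as_matrix()
    print('t',o['t'],'p',o['eef_pos'],'yaw %.4f'%np.arctan2(M[1,0],M[0,0]),'z',M[:,2],'q',o['joint_positions'],'F',o['force'],'T',o['torque'],'w %.3f g %.1f'%(o['width'],o['grip_force'])); return o,M
def to(p,yaw):
    o,M=st(); c,s=np.cos(yaw),np.sin(yaw); D=np.array([[c,s,0],[s,-c,0],[0,0,-1.]])
    print('shift',M.T@(np.array(p)-o['eef_pos'])/1e3,'turn',R.from_matrix(M.T@D).as_rotvec())
E
python3 - <<'E'
from h import *
to([503,-46,120],0.0506)
c=snap('wrist','w1')
E
```

```text
t 0.9833 p [ 415.5902 -213.8851  190.0952] yaw 0.0507 z [ 0.0001 -0.0002 -1.    ] q [ 0.6374  0.0818 -0.2426  1.8369  0.021   1.2252 -1.1317] F [0.9874 0.0588 0.2982] T [-0.0518 -0.0932 -0.0056] w 0.602 g 0.0
shift [ 0.0958 -0.1633  0.0701] turn [ 0.0002 -0.0001  0.0001]
```

Call:
{"fn": "move_arm", "kwargs": {
  "motion": [
    [[0.096,-0.163,0.07],[0,0,0]],
    [[0.096,-0.163,0.07],[0,0,0]],
    [[0.096,-0.163,0.07],[0,0,0]],
    [[0.096,-0.163,0.07],[0,0,0]],
    [[0.096,-0.163,0.07],[0,0,0]],
    [[0.096,-0.163,0.07],[0,0,0]],
    [[0.096,-0.163,0.07],[0,0,0]]
  ]
}}

```text
t: 1.62
eef_pos: [502.7, -45.9, 119.2]
tcp_rot: [-3.139, -0.087, 0.003]
force: [-0.8, -0.7, 0.0]
width: 0.6
grip_force: 0.0
```

```bash
python3 - <<'E'
from h import *
to([503,-46,79],0.0506)
c=snap('wrist','w2')
w=cloud(c)
im=c['image'].astype(int)
# handle bar points
s=w.reshape(-1,3); k=(s[:,2]>94)&(s[:,2]<110)&(abs(s[:,0]-503)<60)&(abs(s[:,1]+46)<30); print(k.sum()); 
if k.sum()>10: print(np.median(s[k],0),cv2.minAreaRect(s[k][:,:2].astype(np.float32)))
E
```

```text
t 1.6167 p [502.6604 -45.8595 119.1698] yaw 0.0555 z [-0.0021  0.0013 -1.    ] q [ 0.3755  0.2432 -0.3969  1.8312  0.1037  1.0898 -1.5745] F [-0.7997 -0.7212  0.029 ] T [-0.0576  0.0478  0.0213] w 0.600 g 0.0
shift [0.0004 0.0002 0.0402] turn [-0.0014  0.002   0.0049]
4254
[508.6871 -46.5461  99.9849] ((503.15850830078125, -46.80064392089844), (82.5988540649414, 12.036237716674805), 2.9856362342834473)
```

View pics/w2.png

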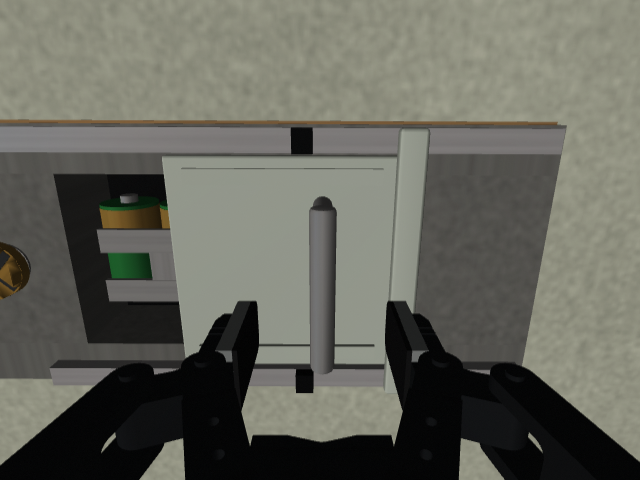

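The handle bar at (322,285) lies centred between the fingers. Next I descend and grip it.

Call:
{"fn": "move_arm", "kwargs": {
  "motion": [
    [[0,0.001,0.04],[0,0,0]],
    [[0,0.001,0.04],[0,0,0]],
    [[0,0.001,0.04],[0,0,0]]
  ]
}}

```text
t: 1.92
eef_pos: [501.2, -50.9, 79.4]
tcp_rot: [3.141, 0.076, -0.006]
force: [-0.4, -0.7, 0.4]
width: 0.603
grip_force: 0.0
```

Call:
{"fn": "move_arm", "kwargs": {
  "motion": [
    [[0,0,0],[0,0,0]],
    [[0,0,0],[0,0,0]],
    [[0,0,0],[0,0,0]],
    [[0,0,0],[0,0,0]],
    [[0,0,0],[0,0,0]]
  ],
  "grip": 0,
  "squeeze": 30
}}

```text
t: 2.33
eef_pos: [503.8, -49.5, 81.4]
tcp_rot: [3.14, 0.079, 0.004]
force: [0.4, -1.5, 2.3]
width: 0.127
grip_force: 29.3
```

Call:
{"fn": "move_arm", "kwargs": {
  "motion": [
    [[0,0,-0.003],[-0.025,0,0]],
    [[0,0,-0.006],[-0.05,0,0]],
    [[0,0,-0.01],[-0.08,0,0]],
    [[0,-0.012,-0.01],[-0.08,0,0]],
    [[0,-0.024,-0.01],[-0.08,0,0]],
    [[0,-0.036,-0.01],[-0.08,0,0]],
    [[0,-0.048,-0.01],[-0.08,0,0]],
    [[0,-0.06,-0.01],[-0.08,0,0]],
    [[0,-0.06,-0.01],[-0.08,0,0]]
  ]
}}

```text
t: 3.08
eef_pos: [500.1, 13.6, 90.5]
tcp_rot: [3.062, 0.083, 0.005]
force: [2.0, 2.2, -2.6]
width: 0.123
grip_force: 29.4
```

```bash
python3 - <<'E'
from h import *
st(); c=snap('wrist','w3'); w=cloud(c); s=w.reshape(-1,3)
k=(s[:,2]>74)&(s[:,2]<95)&(abs(s[:,0]-503)<80)&(s[:,1]<-15)&(s[:,1]>-80); print(k.sum(), np.median(s[k],0), cv2.minAreaRect(s[k][:,:2].astype(np.float32)))
E
```

```text
t 3.0833 p [500.1335  13.6106  90.546 ] yaw 0.0541 z [ 0.0054 -0.0783 -0.9969] q [ 0.2217  0.2705 -0.4236  1.8756  0.2187  1.0384 -1.8187] F [ 2.026   2.2206 -2.5593] T [ 0.5058 -0.4325 -0.0892] w 0.123 g 29.4
11821 [527.9698 -24.7092  84.6667] ((522.5593872070312, -25.64575958251953), (106.59065246582031, 23.19969367980957), 1.5379221439361572)
```

View pics/w3.png

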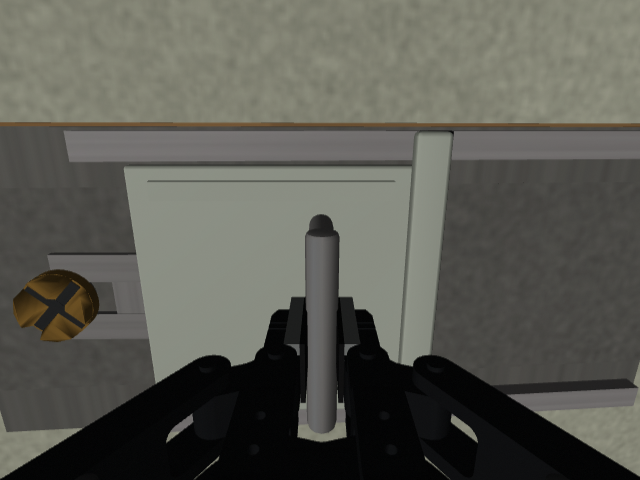

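The cover is raised, with its batten at (432,260) over the ridges. About 8 mm remains to the stop.

Call:
{"fn": "move_arm", "kwargs": {
  "motion": [
    [[0,-0.004,0],[0,0,0]],
    [[0,-0.007,0],[0,0,0]],
    [[0,-0.009,0],[0,0,0]],
    [[0,-0.009,0],[0,0,0]],
    [[0,-0.009,0],[0,0,0]]
  ]
}}

```text
t: 3.55
eef_pos: [499.6, 19.7, 89.6]
tcp_rot: [3.061, 0.078, 0.004]
force: [3.4, 0.9, -2.2]
width: 0.128
grip_force: 29.4
```

Call:
{"fn": "move_arm", "kwargs": {
  "motion": [
    [[0,-0.002,0],[0,0,0]],
    [[0,-0.004,0],[0,0,0]],
    [[0,-0.005,0],[0,0,0]],
    [[0,-0.005,0],[0,0,0]]
  ]
}}

```text
t: 3.88
eef_pos: [499.3, 24.0, 89.3]
tcp_rot: [3.06, 0.077, 0.004]
force: [3.4, -3.3, -1.0]
width: 0.122
grip_force: 29.6
```

Call:
{"fn": "move_arm", "kwargs": {
  "motion": [
    [[0,-0.001,0.003],[0.025,0,0]],
    [[0,-0.001,0.006],[0.05,0,0]],
    [[0,-0.001,0.009],[0.078,0,0]],
    [[0,-0.001,0.009],[0.078,0,0]]
  ]
}}

```text
t: 4.22
eef_pos: [499.8, 22.4, 80.4]
tcp_rot: [3.139, 0.074, 0.002]
force: [1.7, -8.0, 8.2]
width: 0.126
grip_force: 30.7
```

```bash
python3 - <<'E'
from h import *
st(); c=snap('wrist','w4'); w=cloud(c); s=w.reshape(-1,3)
from h import *
B=np.array([500.9,2.0]); y=.0506; Rb=np.array([[np.cos(y),np.sin(y)],[-np.sin(y),np.cos(y)]])
b=(s[:,:2]-B)@Rb.T
k=(s[:,2]>70)&(s[:,2]<95)&(b[:,0]>20)&(b[:,0]<80)&(b[:,1]<-5)&(b[:,1]>-60)
for lo in range(-52,2,4):
    j=(b[:,1]>lo)&(b[:,1]<lo+4)&(b[:,0]>62)&(b[:,0]<70)
    print(lo,j.sum(),np.median(s[j,2]) if j.any() else None)
E
```

```text
t 4.2167 p [499.766   22.4244  80.4341] yaw 0.0472 z [ 0.001 -0.002 -1.   ] q [ 0.2649  0.2834 -0.4317  1.884   0.1417  1.0029 -1.7517] F [ 1.715  -8.038   8.2065] T [-1.8734 -0.3597  0.0023] w 0.126 g 30.7
-52 219 67.16390600010308
-48 97 67.172826620351
-44 213 72.99298430035293
-40 235 73.15436248044361
-36 351 71.47904108658395
-32 113 72.3081671771829
-28 226 73.41081444510864
-24 231 73.51969537133607
-20 257 73.3051665627639
-16 279 67.31023545107831
-12 216 66.99778437460698
-8 214 67.04971984312522
-4 215 66.90366360853773
0 211 67.05095895413825
```

The batten now lies behind the ridges, flat and against the stop. I release it and rise.

Call:
{"fn": "move_arm", "kwargs": {
  "motion": [
    [[0,0,-0.001],[0,0,0]],
    [[0,0,-0.001],[0,0,0]],
    [[0,0,-0.001],[0,0,0]],
    [[0,0,-0.001],[0,0,0]],
    [[0,0,-0.04],[0,0,0]],
    [[0,0,-0.08],[0,0,0]],
    [[0,0,-0.12],[0,0,0]],
    [[0,0,-0.12],[0,0,0]]
  ],
  "grip": 0.6
}}

```text
t: 4.93
eef_pos: [502.6, 26.5, 208.0]
tcp_rot: [3.139, 0.082, 0.018]
force: [1.0, -0.5, 0.1]
width: 0.597
grip_force: 0.0
```

```bash
python3 - <<'E'
from h import *
st(); c=snap('wrist','w5'); w=cloud(c); s=w.reshape(-1,3)
B=np.array([500.9,2.0]); y=.0506; Rb=np.array([[np.cos(y),np.sin(y)],[-np.sin(y),np.cos(y)]])
b=(s[:,:2]-B)@Rb.T
for x in (-68,67):
  for lo in range(-48,0,4):
    j=(b[:,1]>lo)&(b[:,1]<lo+4)&(abs(b[:,0]-x)<5)
    print(x,lo,j.sum(),np.median(s[j,2]) if j.any() else None)
k=(s[:,2]>92)&(s[:,2]<110)&(abs(b[:,0])<45)&(abs(b[:,1]-20)<20); print('bar',np.median(s[k],0),cv2.minAreaRect(b[k].astype(np.float32)))
t=snap('top','t5'); s=cloud(t).reshape(-1,3); rgb=t['image'].reshape(-1,3).astype(int)
k=(rgb[:,0]>120)&(rgb[:,1]<70)&(s[:,2]>158)&(s[:,2]<185)&(s[:,1]<-300); print('red',k.sum(),s[k].mean(0),cv2.minAreaRect(s[k][:,:2].astype(np.float32)))
d=snap('side','s5'); s=cloud(d).reshape(-1,3); rgb=d['image'].reshape(-1,3).astype(int)
k=(rgb[:,0]>120)&(rgb[:,1]<70)&(s[:,2]>110)&(s[:,2]<185)&(s[:,1]<-300); print('red',k.sum(),s[k].mean(0),s[k].min(0),s[k].max(0),cv2.minAreaRect(s[k][:,:2].astype(np.float32)))
E
```

```text
t 4.9333 p [502.637   26.4974 208.002 ] yaw 0.0520 z [ 0.0115 -0.0016 -0.9999] q [ 0.2872  0.1537 -0.4487  1.7271  0.0732  1.2654 -1.6969] F [ 1.0309 -0.512   0.1202] T [ 0.0344 -0.0068  0.0117] w 0.597 g 0.0
-68 -48 0 None
-68 -44 0 None
-68 -40 0 None
-68 -36 0 None
-68 -32 0 None
-68 -28 48 74.2672001112148
-68 -24 54 74.34372332860258
-68 -20 71 73.99802535911016
-68 -16 55 66.66342794709624
-68 -12 58 66.88229683778161
-68 -8 47 66.84042823863763
-68 -4 54 66.9487877398079
67 -48 54 67.28676840742637
67 -44 85 72.95706604171852
67 -40 83 73.0673991179628
67 -36 110 69.91091878334589
67 -32 53 73.3402896721401
67 -28 87 74.43491594367435
67 -24 82 74.51770202912351
67 -20 102 74.23594164956913
67 -16 92 67.26907003520134
67 -12 86 66.86194753437485
67 -8 81 67.0309131407742
67 -4 84 67.10135992796123
bar [503.497   22.1738  99.9522] ((0.21717071533203125, 19.788543701171875), (11.73043155670166, 81.58940124511719), 89.94733428955078)
red 117 [ 494.7863 -380.0819  169.0556] ((494.72650146484375, -380.65838623046875), (21.86380386352539, 22.386728286743164), 9.931403160095215)
red 70 [ 493.5239 -373.9337  156.6373] [ 482.0407 -392.978   110.3737] [ 506.0859 -364.9899  172.2854] ((494.4512939453125, -377.8020324707031), (22.032739639282227, 23.854232788085938), 22.00386619567871)
```

Call:
{"fn": "move_arm", "kwargs": {
  "motion": [
    [[-0.029,0.405,-0.025],[0,0,0]],
    [[-0.029,0.405,-0.025],[0,0,0]],
    [[-0.029,0.405,-0.025],[0,0,0]],
    [[-0.029,0.405,-0.025],[0,0,0]],
    [[-0.029,0.405,-0.025],[0,0,0]],
    [[-0.029,0.405,-0.025],[0,0,0]],
    [[-0.029,0.405,-0.025],[0,0,0]],
    [[-0.029,0.405,-0.025],[0,0,0]],
    [[-0.029,0.405,-0.025],[0,0,0]],
    [[-0.029,0.405,-0.025],[0,0,0]]
  ]
}}

```text
t: 5.92
eef_pos: [488.7, -383.9, 223.6]
tcp_rot: [3.14, 0.076, -0.006]
force: [-0.4, -1.2, -0.4]
width: 0.598
grip_force: 0.0
```

```bash
python3 - <<'E'
from h import *
st(); c=snap('wrist','w6'); w=cloud(c); s=w.reshape(-1,3); rgb=c['image'].reshape(-1,3).astype(int)
k=(s[:,2]>164)&(s[:,2]<180)&(abs(s[:,0]-495)<30)&(abs(s[:,1]+380)<30); print('top',k.sum(),s[k].mean(0),cv2.minAreaRect(s[k][:,:2].astype(np.float32)))
k=(s[:,2]>90)&(s[:,2]<97.5)&(abs(s[:,0]-495)<60)&(abs(s[:,1]+380)<60); print('holder',k.sum(),s[k].mean(0),cv2.minAreaRect(s[k][:,:2].astype(np.float32)))
E
```

```text
t 5.9167 p [ 488.7219 -383.9291  223.595 ] yaw 0.0485 z [-0.0035 -0.001  -1.    ] q [ 0.7335  0.3881 -0.1657  1.3837  0.0664  1.3774 -0.9553] F [-0.3698 -1.1531 -0.4064] T [ 0.0164 -0.02    0.046 ] w 0.598 g 0.0
top 2069 [ 497.4895 -383.8221  169.0056] ((495.9888916015625, -383.8559875488281), (26.138492584228516, 25.951797485351562), 10.127506256103516)
holder 6163 [ 506.6809 -382.4993   93.9352] ((497.99725341796875, -383.2297668457031), (70.19038391113281, 70.99273681640625), 73.47108459472656)
```

View pics/w6.png

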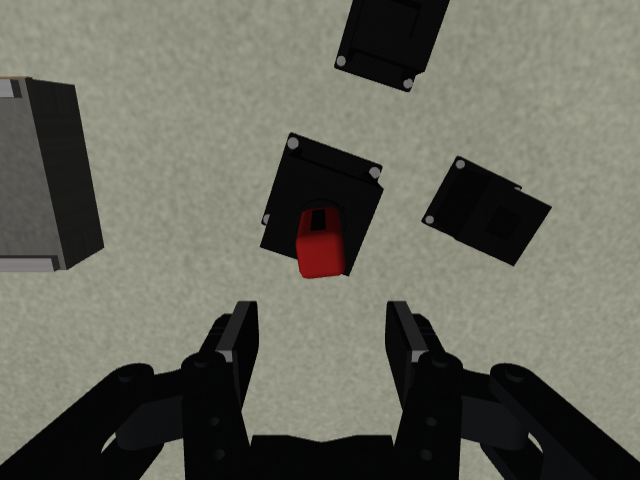

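The driver handle at (320,250) stands in the largest holder, turned 10°. I align above it first.

Call:
{"fn": "move_arm", "kwargs": {
  "motion": [
    [[0.007,0,0.02],[0,0,-0.128]],
    [[0.007,0,0.02],[0,0,-0.128]],
    [[0.007,0,0.02],[0,0,-0.128]],
    [[0.007,0,0.02],[0,0,-0.128]],
    [[0.007,0,0.02],[0,0,-0.128]]
  ]
}}

```text
t: 6.38
eef_pos: [498.0, -379.6, 206.4]
tcp_rot: [3.127, 0.279, 0.0]
force: [-0.0, 0.1, -0.2]
width: 0.602
grip_force: 0.0
```

```bash
python3 - <<'E'
from h import *
to([496,-383.9,118],0.177)
E
```

```text
t 6.3833 p [ 497.9912 -379.575   206.3741] yaw 0.1778 z [ 0.0003 -0.002  -1.    ] q [ 0.7372  0.4054 -0.1899  1.3995  0.078   1.3426 -0.8482] F [-0.0456  0.1442 -0.2098] T [0.0393 0.0317 0.0432] w 0.602 g 0.0
shift [-0.0027  0.0037  0.0884] turn [0.002  0.     0.0008]
```

```bash
python3 - <<'E'
from h import *
c=snap('wrist','w7'); s=cloud(c).reshape(-1,3)
k=(s[:,2]>164)&(s[:,2]<180)&(abs(s[:,0]-495)<30)&(abs(s[:,1]+380)<30); print('top',k.sum(),s[k].mean(0),cv2.minAreaRect(s[k][:,:2].astype(np.float32)))
k=(s[:,2]>90)&(s[:,2]<97.5)&(abs(s[:,0]-495)<60)&(abs(s[:,1]+380)<60); print('holder',k.sum(),s[k].mean(0),cv2.minAreaRect(s[k][:,:2].astype(np.float32)))
to([496,-382,118],0.177)
E
```

```text
top 2320 [ 497.7431 -383.3624  168.9953] ((496.5954895019531, -383.7152099609375), (25.151660919189453, 25.950788497924805), 9.417110443115234)
holder 6600 [ 507.5484 -380.815    93.9549] ((498.1594543457031, -383.3602600097656), (70.3067626953125, 70.4814224243164), 73.3566665649414)
t 6.4333 p [ 498.0329 -379.7981  206.6722] yaw 0.1781 z [ 0.0008 -0.0024 -1.    ] q [ 0.7373  0.4051 -0.1897  1.3992  0.078   1.3425 -0.8476] F [1.6899 0.5788 0.6167] T [ 0.003  -0.0475 -0.0001] w 0.600 g 0.0
shift [-0.0024  0.0016  0.0887] turn [ 0.0025 -0.0003  0.0011]
```

Call:
{"fn": "move_arm", "kwargs": {
  "motion": [
    [[-0.002,0.003,0.03],[0,0,0]],
    [[-0.002,0.003,0.06],[0,0,0]],
    [[-0.002,0.003,0.088],[0,0,0]],
    [[-0.002,0.003,0.088],[0,0,0]],
    [[-0.002,0.003,0.088],[0,0,0]]
  ]
}}

```text
t: 6.85
eef_pos: [495.6, -383.1, 117.5]
tcp_rot: [3.129, 0.28, -0.003]
force: [0.8, 0.3, 0.9]
width: 0.598
grip_force: 0.0
```

Call:
{"fn": "move_arm", "kwargs": {
  "motion": [
    [[0,0,0],[0,0,0]],
    [[0,0,0],[0,0,0]],
    [[0,0,0],[0,0,0]],
    [[0,0,0],[0,0,0]],
    [[0,0,0],[0,0,0]]
  ],
  "grip": 0,
  "squeeze": 80
}}

```text
t: 7.27
eef_pos: [497.8, -384.7, 120.9]
tcp_rot: [3.124, 0.28, 0.006]
force: [-0.3, 0.5, 7.2]
width: 0.296
grip_force: 79.1
```

```bash
python3 - <<'E'
from h import *
st()
E
```

```text
t 7.2667 p [ 497.7855 -384.6536  120.8689] yaw 0.1788 z [ 0.0041 -0.0047 -1.    ] q [ 0.7426  0.4668 -0.1859  1.507   0.0923  1.1702 -0.8514] F [-0.2634  0.5415  7.1883] T [ 0.1797  0.1494 -0.026 ] w 0.296 g 79.1
```

Call:
{"fn": "move_arm", "kwargs": {
  "motion": [
    [[0,0,-0.005],[0,0,0]],
    [[0,0,-0.02],[0,0,0]],
    [[0,0,-0.05],[0,0,0]],
    [[0,0,-0.085],[0,0,0]],
    [[0,0,-0.12],[0,0,0]],
    [[0,0,-0.12],[0,0,0]],
    [[0,0,-0.12],[0,0,0]]
  ]
}}

```text
t: 7.85
eef_pos: [497.5, -384.3, 241.6]
tcp_rot: [3.123, 0.28, 0.007]
force: [-0.4, -0.2, -2.4]
width: 0.297
grip_force: 78.6
```

```bash
python3 - <<'E'
from h import *
o,M=st(); c=snap('wrist','w8'); s=cloud(c).reshape(-1,3); rgb=c['image'].reshape(-1,3).astype(int)
k=(rgb[:,0]>90)&(rgb[:,1]<60)&(abs(s[:,:2]-o['eef_pos'][:2]).max(1)<50); q=(s[k]-o['eef_pos'])@M
j=q[:,2]<np.percentile(q[:,2],30)+3; print('top in tool',k.sum(),q.min(0),q.max(0))
h=np.round(q[:,2]); v,n=np.unique(h,return_counts=True); print(dict(zip(v,n)))
E
```

```text
t 7.85 p [ 497.4949 -384.3452  241.575 ] yaw 0.1787 z [ 0.0052 -0.0056 -1.    ] q [ 0.7409  0.3905 -0.1882  1.342   0.0742  1.4084 -0.837 ] F [-0.4117 -0.2419 -2.4348] T [0.0068 0.0323 0.004 ] w 0.297 g 78.6
top in tool 5233 [-13.6772 -12.3375 -51.1372] [10.8595 10.9206 13.4767]
{np.float64(-51.0): np.int64(13), np.float64(-50.0): np.int64(552), np.float64(-49.0): np.int64(2465), np.float64(-48.0): np.int64(1501), np.float64(-47.0): np.int64(440), np.float64(-46.0): np.int64(118), np.float64(-45.0): np.int64(63), np.float64(-44.0): np.int64(21), np.float64(-43.0): np.int64(4), np.float64(-42.0): np.int64(2), np.float64(-41.0): np.int64(2), np.float64(-40.0): np.int64(3), np.float64(-39.0): np.int64(3), np.float64(-37.0): np.int64(1), np.float64(-36.0): np.int64(1), np.float64(-34.0): np.int64(1), np.float64(-33.0): np.int64(1), np.float64(-32.0): np.int64(1), np.float64(-30.0): np.int64(1), np.float64(-29.0): np.int64(1), np.float64(-27.0): np.int64(2), np.float64(-24.0): np.int64(1), np.float64(-23.0): np.int64(1), np.float64(-21.0): np.int64(1), np.float64(-20.0): np.int64(1), np.float64(-19.0): np.int64(1), np.float64(-17.0): np.int64(1), np.float64(-16.0): np.int64(1), np.float64(-15.0): np.int64(1), np.float64(-13.0): np.int64(1), np.float64(-11.0): np.int64(1), np.float64(-10.0): np.int64(1), np.float64(-7.0): np.int64(2), np.float64(-4.0): np.int64(1), np.float64(-3.0): np.int64(1), np.float64(-2.0): np.int64(1), np.float64(0.0): np.int64(2), np.float64(2.0): np.int64(1), np.float64(3.0): np.int64(2), np.float64(4.0): np.int64(1), np.float64(5.0): np.int64(3), np.float64(6.0): np.int64(1), np.float64(7.0): np.int64(4), np.float64(8.0): np.int64(1), np.float64(9.0): np.int64(1), np.float64(10.0): np.int64(2), np.float64(11.0): np.int64(1), np.float64(13.0): np.int64(2)}
```

View pics/w8.png

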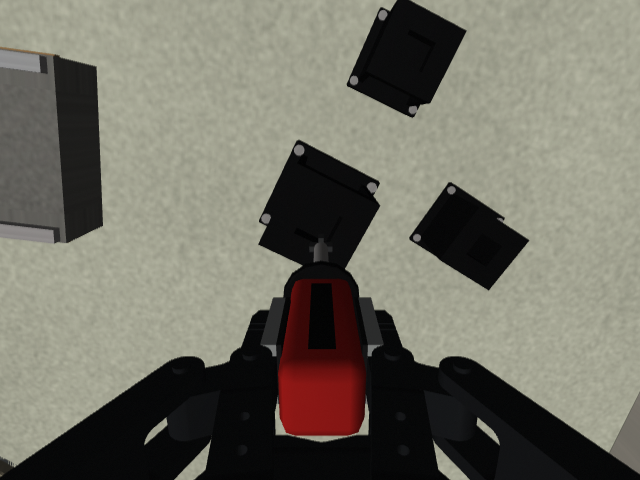

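The driver is held upright with its bit at (321,250). Next I measure the bit in the tool frame, and the screw and its cross angle from the earlier wrist views.

```bash
python3 - <<'E'
from h import *
# rectified patches at z=zt
def rect(c,x0,y0,zt,half=25,s=7):
    n=2*half*s; cor=[]; 
    A=att(c['attitude']);o=np.array(c['position'])
    for dx,dy in [(-half,-half),(half,-half),(half,half),(-half,half)]:
        p=A.T@(np.array([x0+dx,y0+dy,zt])-o); cor.append([c['cx']+c['fx']*p[0]/-p[2],c['cy']+c['fy']*p[1]/p[2]])
    # patch: col right = +x, row down = -y
    dst=[[0,n],[n,n],[n,0],[0,0]]
    H=cv2.getPerspectiveTransform(np.float32(cor),np.float32(dst)); return cv2.warpPerspective(c['image'],H,(n,n),flags=cv2.INTER_CUBIC)
out=[]
for tag in ['w3','w4','w5','t5']:
    c=load(tag); w=cloud(c).reshape(-1,3)
    k=(w[:,2]>70.5)&(w[:,2]<85)&(np.hypot(w[:,0]-494.5,w[:,1]-126.7)<20)
    P=w[k]; 
    if len(P)<20: print(tag,len(P)); continue
    zt=np.median(P[:,2]); r=cv2.minEnclosingCircle(P[:,:2].astype(np.float32)); print(tag,len(P),P.mean(0),zt,r)
    im=rect(c,r[0][0],r[0][1],zt); out.append(im)
    n=im.shape[0]; V=cv2.cvtColor(im,cv2.COLOR_RGB2HSV).astype(float); yy,xx=np.mgrid[0:n,0:n]
    dx=(xx-n/2)/7; dy=-(yy-n/2)/7; rr=np.hypot(dx,dy); m=(rr>4)&(rr<12); th=np.arctan2(dy,dx)
    prof=[]
    for a in np.radians(np.arange(0,90,2)):
        d=np.minimum(abs(-np.sin(a)*dx+np.cos(a)*dy),abs(np.cos(a)*dx+np.sin(a)*dy)); prof.append(V[...,1][m&(d<1.8)].mean())
    prof=np.array(prof); print('best angle deg',2*np.argmin(prof),prof.min(),prof.mean(), prof[np.argmin(prof)-3:np.argmin(prof)+4])
o=np.zeros((600,800,3),np.uint8)
for i,im in enumerate(out[:4]):
    y,x=(i//2)*300,(i%2)*300; o[y:y+300,x:x+300]=cv2.resize(im,(300,300))[:,:,::-1]
cv2.imwrite('pics/crop2.png',o)
# bit in tool frame from w8
c=load('w8'); ob=robot.get_obs(); M=R.from_rotvec(ob['tcp_rot']).as_matrix()
q=((cloud(c)-ob['eef_pos'])@M).reshape(-1,3); k=(abs(q[:,0])<15)&(abs(q[:,1])<15)&(q[:,2]>60)&(q[:,2]<112)
for lo in range(60,112,5):
    j=k&(q[:,2]>lo)&(q[:,2]<=lo+5)
    if j.sum(): print(lo,j.sum(),q[j].min(0),q[j].max(0),q[j].mean(0))
E
```

```text
w3 2872 [495.0187 126.604   73.6543] 74.16616993530467 ((494.2010498046875, 126.66885375976562), 15.533373832702637)
best angle deg 48 76.11771929824562 122.68461236762046 [85.8425 81.9593 78.4618 76.1177 76.1664 78.4882 81.5209]
w4 2760 [495.069  126.3506  73.6787] 74.22188158586135 ((494.64361572265625, 126.7671127319336), 15.505231857299805)
best angle deg 48 84.94719298245614 124.87741452076028 [89.3282 86.3809 84.9691 84.9472 85.2821 85.9572 87.3242]
w5 881 [494.9233 126.3788  73.6519] 74.21572159078949 ((494.791748046875, 126.80484771728516), 15.229999542236328)
best angle deg 50 47.56626928471248 114.2535898150018 [52.7789 49.5139 47.8295 47.5663 48.5409 50.7134 55.2125]
t5 0
60 31 [ 1.822  -1.9403 60.6359] [ 3.9973  4.8917 64.966 ] [ 2.9663  1.3727 62.9632]
65 42 [-0.4625 -3.1741 65.1213] [ 3.7105  5.5954 69.8892] [ 2.5096  0.9755 67.503 ]
70 41 [-0.4771 -3.2024 70.1694] [ 3.6487  5.6244 74.8585] [ 2.5888  1.4426 72.2622]
75 35 [-1.1737 -2.7145 75.072 ] [ 3.6476  5.7552 79.5575] [ 2.4421  1.4141 77.5293]
80 34 [ 0.7347 -2.7831 80.1256] [ 3.7664  5.2821 84.831 ] [ 2.5718  1.3557 82.5101]
85 35 [ 0.4024 -2.8302 85.0492] [ 3.6591  5.3569 89.8998] [ 2.6241  1.0543 87.3775]
90 106 [-2.8157 -6.1763 90.0742] [ 6.6663  8.7206 94.9681] [ 1.3911  1.3386 93.7722]
95 56 [-2.9407 -6.1849 95.0275] [ 6.9117  8.1666 99.9252] [ 2.3942  0.9098 97.1888]
100 33 [  0.2625  -5.7213 100.1146] [  6.8894   8.3188 104.4753] [  1.9176   1.4233 102.2134]
```

View pics/crop2.png

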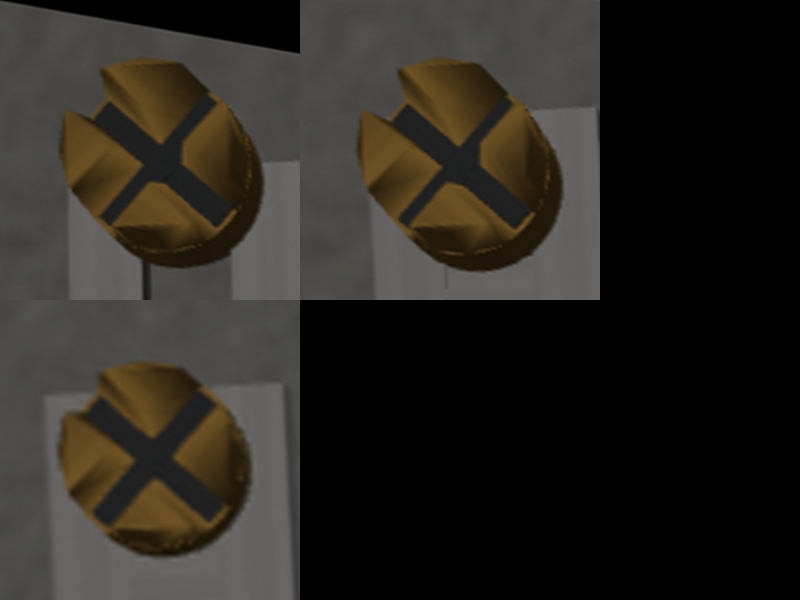

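Wrist views: the screw is at about (494.5,126.8) and its cross lies at about 48° (mod 90) in the world. I carry the driver there, turning counter-clockwise so the last joint has room for driving.

Call:
{"fn": "move_arm", "kwargs": {
  "motion": [
    [[0.007,-0.04,0],[0,0,-0.12]],
    [[0.014,-0.08,0],[0,0,-0.24]],
    [[0.021,-0.12,0],[0,0,-0.36]],
    [[0.028,-0.16,0],[0,0,-0.48]],
    [[0.035,-0.2,0],[0,0,-0.6]],
    [[0.042,-0.24,0],[0,0,-0.72]],
    [[0.049,-0.28,0],[0,0,-0.84]],
    [[0.056,-0.32,0],[0,0,-0.96]],
    [[0.063,-0.36,0],[0,0,-1.08]],
    [[0.07,-0.4,0],[0,0,-1.2]]
  ]
}}

```text
t: 8.73
eef_pos: [492.6, 24.1, 235.8]
tcp_rot: [2.418, 2.005, -0.005]
force: [1.8, -0.3, -0.7]
width: 0.29
grip_force: 78.8
```

```bash
python3 - <<'E'
from h import *
to([494.5,126.8,225],2.41)
E
```

```text
t 8.7333 p [492.6285  24.1311 235.834 ] yaw 1.3845 z [-0.0021 -0.0023 -1.    ] q [ 0.4205  0.1377 -0.5872  1.6905  0.0801  1.3395 -0.3672] F [ 1.7726 -0.309  -0.6721] T [ 0.0488 -0.104   0.0008] w 0.290 g 78.8
shift [ 0.1013 -0.0172  0.0106] turn [-0.0029  0.0015 -1.0255]
```

Call:
{"fn": "move_arm", "kwargs": {
  "motion": [
    [[0.02,-0.004,0.002],[0,0,-0.12]],
    [[0.04,-0.007,0.004],[0,0,-0.24]],
    [[0.06,-0.01,0.006],[0,0,-0.36]],
    [[0.08,-0.014,0.008],[0,0,-0.48]],
    [[0.09,-0.016,0.01],[0,0,-0.6]],
    [[0.101,-0.017,0.01],[0,0,-0.72]],
    [[0.101,-0.017,0.01],[0,0,-0.84]],
    [[0.101,-0.017,0.01],[0,0,-0.96]],
    [[0.101,-0.017,0.01],[0,0,-1.08]],
    [[0.101,-0.017,0.01],[0,0,-1.2]]
  ]
}}

```text
t: 9.57
eef_pos: [495.6, 124.6, 225.4]
tcp_rot: [-0.862, -3.019, 0.005]
force: [0.0, 0.6, -1.4]
width: 0.299
grip_force: 78.8
```

Call:
{"fn": "move_arm", "kwargs": {
  "motion": [
    [[0,0,0],[0,0,-0.12]],
    [[0,0,0],[0,0,-0.24]],
    [[0,0,0],[0,0,-0.36]],
    [[0,0,0],[0,0,-0.48]],
    [[0,0,0],[0,0,-0.6]],
    [[0,0,0],[0,0,-0.72]],
    [[0,0,0],[0,0,-0.84]],
    [[0,0,0],[0,0,-0.96]],
    [[0,0,0],[0,0,-1.08]],
    [[0,0,0],[0,0,-1.2]]
  ]
}}

```text
t: 10.4
eef_pos: [495.6, 124.4, 225.5]
tcp_rot: [0.992, -2.978, 0.002]
force: [0.3, -1.0, -1.8]
width: 0.292
grip_force: 78.8
```

```bash
python3 - <<'E'
from h import *
to([494.5,126.8,205],3.98)
E
```

```text
t 10.4 p [495.6478 124.4368 225.4692] yaw -2.4984 z [-0.0025 -0.0024 -1.    ] q [ 0.5073  0.2603 -0.9604  1.653   0.2192  1.3458  1.7268] F [ 0.2583 -0.9615 -1.8333] T [0.0492 0.0219 0.0336] w 0.292 g 78.8
shift [-0.0006  0.0026  0.0205] turn [-0.0001 -0.0035 -0.1952]
```

Call:
{"fn": "move_arm", "kwargs": {
  "motion": [
    [[-0.001,0.002,0.008],[0,0,-0.1]],
    [[-0.001,0.002,0.015],[0,0,-0.195]],
    [[-0.001,0.002,0.015],[0,0,-0.195]],
    [[-0.001,0.002,0.015],[0,0,-0.195]],
    [[-0.001,0.002,0.015],[0,0,-0.195]]
  ]
}}

```text
t: 10.82
eef_pos: [495.9, 126.8, 211.6]
tcp_rot: [1.265, -2.874, 0.002]
force: [-0.6, -0.8, -1.6]
width: 0.295
grip_force: 78.8
```

```bash
python3 - <<'E'
from h import *
o,M=st(); c=snap('wrist','w9'); w=cloud(c); q=((w-o['eef_pos'])@M).reshape(-1,3); s=w.reshape(-1,3)
k=(abs(q[:,0])<20)&(abs(q[:,1])<20)&(q[:,2]>60)&(q[:,2]<112)
for lo,hi in((60,70),(70,80),(80,89),(91,98),(98,108)):
    j=k&(q[:,2]>lo)&(q[:,2]<=hi); print(lo,j.sum(),q[j].min(0),q[j].max(0)) if j.sum() else 0
k=(s[:,2]>70.5)&(s[:,2]<85)&(np.hypot(s[:,0]-494.5,s[:,1]-126.7)<22)
r=cv2.minEnclosingCircle(s[k][:,:2].astype(np.float32)); print('screw',k.sum(),r,np.median(s[k],0), 'tool', M.T@(np.array([*r[0],75])-o['eef_pos']))
for n in ('side','top'):
    t=snap(n,n+'9'); s=cloud(t).reshape(-1,3); k=(s[:,2]>70.5)&(s[:,2]<85)&(np.hypot(s[:,0]-494.5,s[:,1]-126.7)<22)
    print(n,k.sum(), s[k].mean(0) if k.any() else '')
im=c['image'][:,:,::-1]; cv2.imwrite('pics/w9c.png',cv2.resize(im[180:340,220:420],(750,600),interpolation=cv2.INTER_CUBIC))
E
```

```text
t 10.8167 p [495.9029 126.8444 211.5795] yaw -2.3126 z [-0.0009 -0.002  -1.    ] q [ 0.5213  0.2814 -0.989   1.6734  0.2433  1.3196  1.8887] F [-0.5904 -0.8258 -1.5668] T [ 0.042   0.046  -0.0086] w 0.295 g 78.8
60 53 [ 0.6206 -5.0458 62.0167] [ 3.1574  2.4456 69.8816]
70 79 [-0.8441 -5.2327 70.0327] [ 3.0127  3.1482 79.9219]
80 65 [-1.39   -5.4514 80.0665] [ 3.1065  3.1984 88.9901]
91 126 [-3.7877 -8.9001 91.3147] [ 5.9581  6.0383 97.839 ]
98 78 [-3.21   -8.8911 98.0031] [  5.9747   6.0881 107.3112]
screw 760 ((493.7457580566406, 126.41387176513672), 14.83258056640625) [492.6091 125.0621  74.4355] tool [  1.4938   1.3918 136.5819]
side 101 [491.7947 130.6747  74.1455]
top 0
```

View pics/w9c.png

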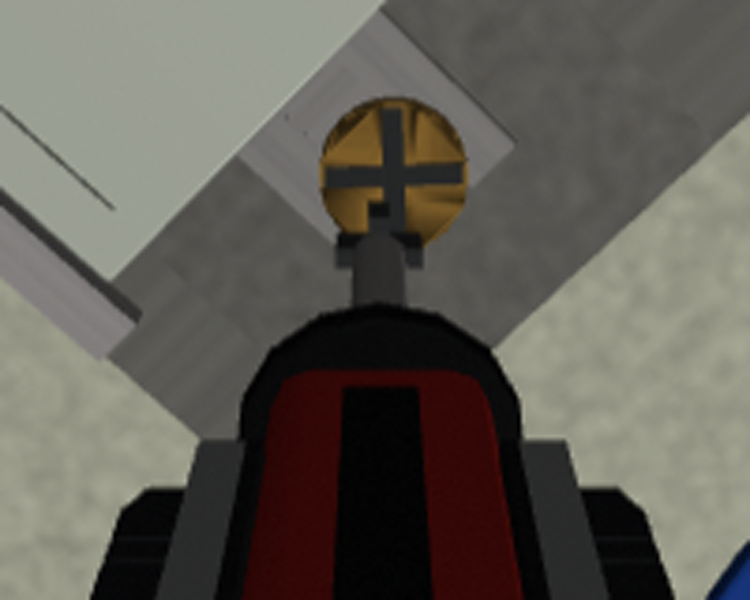

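The bit at crop (380,250) and the cross centre at (393,175) differ by about 2.5 mm sideways, and the arms line up within about 3°. I correct for both and come down to just above the head.

Call:
{"fn": "move_arm", "kwargs": {
  "motion": [
    [[0.0023,0.0025,0.01],[0,0,-0.04]],
    [[0.0023,0.0025,0.02],[0,0,-0.04]],
    [[0.0023,0.0025,0.02],[0,0,-0.04]],
    [[0.0023,0.0025,0.02],[0,0,-0.04]],
    [[0.0023,0.0025,0.02],[0,0,-0.04]]
  ]
}}

```text
t: 11.38
eef_pos: [493.0, 127.0, 192.1]
tcp_rot: [1.325, -2.848, 0.003]
force: [-0.7, -0.1, -2.0]
width: 0.295
grip_force: 78.8
```

```bash
python3 - <<'E'
from h import *
o,M=st(); c=snap('wrist','w10'); w=cloud(c); q=((w-o['eef_pos'])@M).reshape(-1,3); s=w.reshape(-1,3)
k=(abs(q[:,0])<20)&(abs(q[:,1])<20)&(q[:,2]>60)&(q[:,2]<108)
for lo,hi in((70,80),(80,89),(91,98),(98,106)):
    j=k&(q[:,2]>lo)&(q[:,2]<=hi); print(lo,j.sum(),q[j].min(0),q[j].max(0)) if j.sum() else 0
k=(s[:,2]>70.5)&(s[:,2]<79)&(np.hypot(s[:,0]-494.5,s[:,1]-126.7)<22)
r=cv2.minEnclosingCircle(s[k][:,:2].astype(np.float32)); p=q[k]; print('screw',k.sum(),r,np.median(s[k],0)); print(p.min(0),p.max(0))
E
```

```text
t 11.3833 p [492.9601 126.9748 192.1026] yaw -2.2704 z [ 0.0002 -0.0018 -1.    ] q [ 0.5235  0.2924 -0.9925  1.7102  0.2567  1.2783  1.9174] F [-0.664  -0.1408 -1.9954] T [ 0.0267 -0.0394 -0.0217] w 0.295 g 78.8
70 82 [-0.7134 -5.213  70.0429] [ 3.1002  3.2164 79.8811]
80 63 [ 0.1077 -5.3742 80.1309] [ 3.1345  2.7113 88.8368]
91 124 [-3.6939 -8.7947 91.1425] [ 6.1023  6.092  97.9637]
98 74 [-3.3718 -8.3164 98.0303] [  6.0496   6.1341 105.83  ]
screw 742 ((493.9564514160156, 126.24909210205078), 15.004350662231445) [491.2441 123.625   74.4015]
[-14.1508 -15.2416 115.001 ] [ 14.0856  13.5084 121.6119]
```

Call:
{"fn": "move_arm", "kwargs": {
  "motion": [
    [[0.0007,0.0005,0.004],[0,0,0]],
    [[0.0007,0.0005,0.008],[0,0,0]],
    [[0.0007,0.0005,0.011],[0,0,0]],
    [[0.0007,0.0005,0.012],[0,0,0]],
    [[0.0007,0.0005,0.012],[0,0,0]],
    [[0.0007,0.0005,0.012],[0,0,0]]
  ]
}}

```text
t: 11.93
eef_pos: [492.0, 126.7, 179.8]
tcp_rot: [1.327, -2.847, 0.003]
force: [0.3, -0.4, -1.9]
width: 0.295
grip_force: 78.8
```

Call:
{"fn": "move_arm", "kwargs": {
  "motion": [
    [[0,0,0.001],[0,0,0]],
    [[0,0,0.002],[0,0,0]],
    [[0,0,0.002],[0,0,0]],
    [[0,0,0.002],[0,0,0]]
  ]
}}

```text
t: 12.27
eef_pos: [492.0, 126.7, 177.9]
tcp_rot: [1.327, -2.847, 0.003]
force: [0.5, 0.0, -2.0]
width: 0.29
grip_force: 78.8
```

Call:
{"fn": "move_arm", "kwargs": {
  "motion": [
    [[0,0,0.001],[0,0,0]],
    [[0,0,0.001],[0,0,0]],
    [[0,0,0.001],[0,0,0]]
  ]
}}

```text
t: 12.52
eef_pos: [491.9, 126.7, 176.8]
tcp_rot: [1.327, -2.847, 0.003]
force: [-0.2, -0.1, -0.7]
width: 0.295
grip_force: 78.8
```

Call:
{"fn": "move_arm", "kwargs": {
  "motion": [
    [[0,0,0.001],[0,0,0]],
    [[0,0,0.001],[0,0,0]],
    [[0,0,0.001],[0,0,0]]
  ]
}}

```text
t: 12.77
eef_pos: [492.2, 126.9, 176.4]
tcp_rot: [1.327, -2.847, 0.003]
force: [-1.5, -0.5, 4.5]
width: 0.294
grip_force: 79.7
```

The bit is seated and contact begins at TCP z ≈ 176.5. I press a little more and start turning clockwise.

Call:
{"fn": "move_arm", "kwargs": {
  "motion": [
    [[0,0,0.0004],[0,0,0]],
    [[0,0,0.0007],[0,0,0]],
    [[0,0,0.0007],[0,0,0]],
    [[0,0,0.0007],[0,0,0.04]],
    [[0,0,0.0007],[0,0,0.08]],
    [[0,0,0.0008],[0,0,0.12]],
    [[0,0,0.0008],[0,0,0.16]],
    [[0,0,0.0009],[0,0,0.2]],
    [[0,0,0.0009],[0,0,0.24]],
    [[0,0,0.0009],[0,0,0.24]]
  ]
}}

```text
t: 13.6
eef_pos: [492.2, 127.3, 176.2]
tcp_rot: [-0.974, 2.986, -0.003]
force: [-4.6, -1.0, 12.0]
width: 0.298
grip_force: 80.6
```

```bash
python3 - <<'E'
from h import *
st()
E
```

```text
t 13.6 p [492.1792 127.3327 176.1666] yaw -2.5113 z [ 0.0012 -0.0018 -1.    ] q [ 0.4843  0.2913 -0.9434  1.7364  0.2507  1.2404  1.6798] F [-4.5524 -1.0196 12.0293] T [-0.1292  1.2873  0.0792] w 0.298 g 80.6
```

Call:
{"fn": "move_arm", "kwargs": {
  "motion": [
    [[0,0,0],[0,0,0.05]],
    [[0,0,0.0001],[0,0,0.1]],
    [[0,0,0.0001],[0,0,0.15]],
    [[0,0,0.0002],[0,0,0.2]],
    [[0,0,0.0002],[0,0,0.25]],
    [[0,0,0.0003],[0,0,0.3]],
    [[0,0,0.0003],[0,0,0.35]],
    [[0,0,0.0003],[0,0,0.4]],
    [[0,0,0.0004],[0,0,0.45]],
    [[0,0,0.0004],[0,0,0.5]]
  ]
}}

```text
t: 14.43
eef_pos: [492.1, 128.0, 175.8]
tcp_rot: [-0.206, 3.134, -0.001]
force: [-3.7, 1.3, 10.9]
width: 0.294
grip_force: 80.4
```

```bash
python3 - <<'E'
from h import *
st()
E
```

```text
t 14.4333 p [492.0713 128.0181 175.7655] yaw -3.0106 z [ 0.0012 -0.0008 -1.    ] q [ 0.4194  0.2684 -0.8592  1.7392  0.2159  1.2314  1.2073] F [-3.7419  1.3239 10.924 ] T [0.5431 1.2162 0.1653] w 0.294 g 80.4
```

Call:
{"fn": "move_arm", "kwargs": {
  "motion": [
    [[0,0,0.0001],[0,0,0.05]],
    [[0,0,0.0001],[0,0,0.1]],
    [[0,0,0.0002],[0,0,0.15]],
    [[0,0,0.0002],[0,0,0.2]],
    [[0,0,0.0003],[0,0,0.25]],
    [[0,0,0.0003],[0,0,0.3]],
    [[0,0,0.0004],[0,0,0.35]],
    [[0,0,0.0004],[0,0,0.4]],
    [[0,0,0.0005],[0,0,0.45]],
    [[0,0,0.0005],[0,0,0.5]]
  ]
}}

```text
t: 15.27
eef_pos: [492.3, 128.7, 175.3]
tcp_rot: [0.575, 3.087, 0.001]
force: [-2.6, 3.3, 8.1]
width: 0.298
grip_force: 80.2
```

```bash
python3 - <<'E'
from h import *
st()
E
```

```text
t 15.2667 p [492.3077 128.7199 175.3171] yaw 2.7731 z [ 0.0019  0.0003 -1.    ] q [ 0.358   0.2511 -0.7826  1.7418  0.1879  1.2237  0.7294] F [-2.6409  3.271   8.0711] T [1.1612 0.756  0.1673] w 0.298 g 80.2
```

Call:
{"fn": "move_arm", "kwargs": {
  "motion": [
    [[0,0,0.0002],[0,0,0.05]],
    [[0,0,0.0003],[0,0,0.1]],
    [[0,0,0.0003],[0,0,0.15]],
    [[0,0,0.0004],[0,0,0.2]],
    [[0,0,0.0004],[0,0,0.25]],
    [[0,0,0.0005],[0,0,0.3]],
    [[0,0,0.0005],[0,0,0.35]],
    [[0,0,0.0006],[0,0,0.4]],
    [[0,0,0.0006],[0,0,0.45]],
    [[0,0,0.0007],[0,0,0.5]]
  ]
}}

```text
t: 16.1
eef_pos: [492.8, 129.1, 174.9]
tcp_rot: [1.32, 2.848, 0.004]
force: [-1.2, 3.9, 8.5]
width: 0.296
grip_force: 80.1
```

```bash
python3 - <<'E'
from h import *
st()
E
```

```text
t 16.1 p [492.8107 129.0937 174.8514] yaw 2.2733 z [ 0.0032  0.001  -1.    ] q [ 0.3001  0.2375 -0.7118  1.7443  0.1649  1.2171  0.2478] F [-1.1715  3.8828  8.5306] T [1.4129 0.3028 0.1785] w 0.296 g 80.1
```

Call:
{"fn": "move_arm", "kwargs": {
  "motion": [
    [[0,0,0.0002],[0,0,0.05]],
    [[0,0,0.0003],[0,0,0.1]],
    [[0,0,0.0003],[0,0,0.15]],
    [[0,0,0.0004],[0,0,0.2]],
    [[0,0,0.0004],[0,0,0.25]],
    [[0,0,0.0005],[0,0,0.3]]
  ]
}}

```text
t: 16.6
eef_pos: [493.2, 129.2, 174.6]
tcp_rot: [1.731, 2.618, 0.005]
force: [0.5, 4.3, 7.7]
width: 0.293
grip_force: 80.1
```

```bash
python3 - <<'E'
from h import *
st()
E
```

```text
t 16.6 p [493.2243 129.2364 174.5917] yaw 1.9734 z [ 0.0042  0.0014 -1.    ] q [ 0.2669  0.2307 -0.6718  1.7458  0.1529  1.2134 -0.0425] F [0.4655 4.3276 7.7426] T [ 1.5467 -0.1594  0.1805] w 0.293 g 80.1
```

Turning is steady at about 0.17 N m and the height says the end is near, so I take fine steps from here.

Call:
{"fn": "move_arm", "kwargs": {
  "motion": [
    [[0,0,0.0002],[0,0,0.02]],
    [[0,0,0.0002],[0,0,0.04]],
    [[0,0,0.0002],[0,0,0.06]]
  ]
}}

```text
t: 16.85
eef_pos: [493.3, 129.2, 174.5]
tcp_rot: [1.807, 2.567, 0.006]
force: [-0.1, 4.9, 8.5]
width: 0.292
grip_force: 80.2
```

```bash
cat > s.py <<'E'
from h import *
o=robot.get_obs(); M=R.from_rotvec(o['tcp_rot']).as_matrix(); print(o['t'],o['eef_pos'],'yaw %.4f'%np.arctan2(M[1,0],M[0,0]),o['force'],o['torque'],o['effort'][6])
E
python3 s.py
```

```text
16.85 [493.3362 129.2268 174.5107] yaw 1.9148 [-0.0985  4.9056  8.5419] [ 1.4676 -0.0462  0.2052] 0.3197520039975643
```

Call:
{"fn": "move_arm", "kwargs": {
  "motion": [
    [[0,0,0],[0,0,0.02]],
    [[0,0,0.0001],[0,0,0.04]]
  ]
}}

```text
t: 17.02
eef_pos: [493.4, 129.2, 174.4]
tcp_rot: [1.858, 2.53, 0.006]
force: [-0.0, 5.0, 8.4]
width: 0.295
grip_force: 80.2
```

```bash
python3 s.py
```

```text
17.0167 [493.3765 129.199  174.4457] yaw 1.8748 [-0.0236  5.0295  8.3514] [ 1.4007 -0.087   0.1452] 0.33829006366431713
```

Call:
{"fn": "move_arm", "kwargs": {
  "motion": [
    [[0,0,0.0001],[0,0,0.02]],
    [[0,0,0.0001],[0,0,0.04]],
    [[0,0,0.0001],[0,0,0.06]]
  ]
}}

```text
t: 17.27
eef_pos: [493.4, 129.2, 174.4]
tcp_rot: [1.933, 2.473, 0.006]
force: [1.2, 4.3, 8.9]
width: 0.296
grip_force: 80.2
```

```bash
python3 s.py
```

```text
17.2667 [493.4476 129.1968 174.384 ] yaw 1.8148 [1.2122 4.2509 8.8953] [ 1.4735 -0.0905  0.1063] 0.3349761664867401
```

Call:
{"fn": "move_arm", "kwargs": {
  "motion": [
    [[0,0,0],[0,0,0.02]],
    [[0,0,0.0001],[0,0,0.04]],
    [[0,0,0.0001],[0,0,0.06]]
  ]
}}

```text
t: 17.52
eef_pos: [493.6, 129.2, 174.3]
tcp_rot: [2.006, 2.414, 0.007]
force: [0.8, 4.2, 9.2]
width: 0.295
grip_force: 80.2
```

```bash
python3 s.py
```

```text
17.5167 [493.5658 129.1912 174.3444] yaw 1.7547 [0.8421 4.1768 9.1587] [ 1.4845 -0.2206  0.2077] 0.33471979200839996
```

Call:
{"fn": "move_arm", "kwargs": {
  "motion": [
    [[0,0,0],[0,0,0.02]],
    [[0,0,0],[0,0,0.04]],
    [[0,0,0.0001],[0,0,0.06]]
  ]
}}

```text
t: 17.77
eef_pos: [493.6, 129.2, 174.3]
tcp_rot: [2.078, 2.353, 0.007]
force: [0.9, 4.3, 9.4]
width: 0.296
grip_force: 80.2
```

```bash
python3 s.py
```

```text
17.7667 [493.6388 129.1867 174.287 ] yaw 1.6947 [0.8911 4.2686 9.4454] [ 1.4198 -0.2367  0.1177] 0.3394187428057194
```

Call:
{"fn": "move_arm", "kwargs": {
  "motion": [
    [[0,0,0],[0,0,0.02]],
    [[0,0,0],[0,0,0.04]],
    [[0,0,0.0001],[0,0,0.06]]
  ]
}}

```text
t: 18.02
eef_pos: [493.7, 129.2, 174.2]
tcp_rot: [2.147, 2.289, 0.007]
force: [0.7, 3.9, 9.5]
width: 0.298
grip_force: 80.2
```

```bash
python3 s.py
```

```text
18.0167 [493.7158 129.1811 174.2283] yaw 1.6347 [0.6606 3.8559 9.4705] [ 1.3588 -0.3124  0.079 ] 0.3396623209118843
```

```bash
python3 - <<'E'
from h import *
snap('wrist','w11'); snap('side','s11')
for tag in('w3','w4','w5','w9','w10','w11','s5','s11'):
    s=cloud(load(tag)).reshape(-1,3); d=np.hypot(s[:,0]-494.3,s[:,1]-126.8)
    k=(d<14.5)&(d>9)&(s[:,2]>60)&(s[:,2]<85); f=(d>22)&(d<45)&(s[:,2]>50)&(s[:,2]<63)&(s[:,1]>130)
    print(tag,k.sum(),np.percentile(s[k,2],[50,75,90]) if k.any() else '', f.sum(),np.median(s[f,2]) if f.any() else '')
E
```

```text
w3 2567 [73.7423 74.961  75.5246] 6577 58.7402923865655
w4 2648 [73.3314 74.9091 75.4147] 8736 58.75913575012342
w5 764 [73.9636 74.9774 75.584 ] 3600 58.75261897671345
w9 613 [74.4289 75.2556 75.806 ] 2646 58.91613391836958
w10 647 [74.4073 75.2501 75.7419] 2511 58.87471383957637
w11 740 [72.4041 73.1652 73.6306] 4904 59.116495315708534
s5 54 [74.3956 75.7574 76.6845] 334 59.62564083056577
s11 50 [72.867  74.4196 76.6377] 335 59.63298880894149
```

Call:
{"fn": "move_arm", "kwargs": {
  "motion": [
    [[0,0,0],[0,0,0.02]],
    [[0,0,0],[0,0,0.04]],
    [[0,0,0.0001],[0,0,0.06]]
  ]
}}

```text
t: 18.37
eef_pos: [493.8, 129.1, 174.2]
tcp_rot: [2.215, 2.224, 0.008]
force: [1.9, 5.5, 10.2]
width: 0.293
grip_force: 80.2
```

```bash
python3 s.py
```

```text
18.3667 [493.808  129.1362 174.163 ] yaw 1.5746 [ 1.8742  5.5264 10.242 ] [ 1.3801 -0.2905  0.1778] 0.34898819401860237
```

Call:
{"fn": "move_arm", "kwargs": {
  "motion": [
    [[0,0,0],[0,0,0.02]],
    [[0,0,0],[0,0,0.04]],
    [[0,0,0],[0,0,0.06]]
  ]
}}

```text
t: 18.62
eef_pos: [493.9, 129.1, 174.1]
tcp_rot: [2.281, 2.156, 0.008]
force: [1.5, 4.1, 7.1]
width: 0.293
grip_force: 80.2
```

```bash
python3 s.py
```

```text
18.6167 [493.8564 129.1263 174.1328] yaw 1.5146 [1.4642 4.1285 7.1302] [ 1.3937 -0.5153  0.1933] 0.33627888187766075
```

Call:
{"fn": "move_arm", "kwargs": {
  "motion": [
    [[0,0,0.0001],[0,0,0.02]],
    [[0,0,0.0001],[0,0,0.04]],
    [[0,0,0.0001],[0,0,0.06]]
  ]
}}

```text
t: 18.87
eef_pos: [493.9, 129.1, 174.1]
tcp_rot: [2.345, 2.087, 0.008]
force: [1.8, 4.3, 8.6]
width: 0.293
grip_force: 80.1
```

```bash
python3 s.py
```

```text
18.8667 [493.9294 129.0586 174.0767] yaw 1.4545 [1.8322 4.2682 8.6321] [ 1.3574 -0.584   0.1694] 0.336491446942091
```

Call:
{"fn": "move_arm", "kwargs": {
  "motion": [
    [[0,0,0],[0,0,0.02]],
    [[0,0,0.0001],[0,0,0.04]],
    [[0,0,0.0001],[0,0,0.06]]
  ]
}}

```text
t: 19.12
eef_pos: [494.0, 129.0, 174.0]
tcp_rot: [2.406, 2.015, 0.008]
force: [1.3, 3.6, 9.5]
width: 0.292
grip_force: 80.1
```

```bash
python3 s.py
```

```text
19.1167 [493.9898 129.0253 174.0051] yaw 1.3945 [1.3207 3.6038 9.4851] [ 1.3877 -0.6584  0.1648] 0.3362255170941353
```

Call:
{"fn": "move_arm", "kwargs": {
  "motion": [
    [[0,0,0],[0,0,0.02]],
    [[0,0,0],[0,0,0.04]],
    [[0,0,0.0001],[0,0,0.06]]
  ]
}}

```text
t: 19.37
eef_pos: [494.1, 129.0, 174.0]
tcp_rot: [2.465, 1.943, 0.009]
force: [1.7, 3.5, 8.6]
width: 0.295
grip_force: 80.2
```

```bash
python3 s.py
```

```text
19.3667 [494.1093 129.0257 173.9801] yaw 1.3346 [1.6905 3.5244 8.5644] [ 1.2418 -0.7011  0.2766] 0.2140829572454095
```

Call:
{"fn": "move_arm", "kwargs": {
  "motion": [
    [[0,0,0],[0,0,0]]
  ]
}}

```text
t: 19.45
eef_pos: [494.1, 129.0, 174.0]
tcp_rot: [2.466, 1.942, 0.009]
force: [2.8, 2.7, 8.9]
width: 0.294
grip_force: 80.2
```

```bash
python3 s.py; python3 - <<'E'
from h import *
snap('wrist','w12')
for tag in('w5','w10','w11','w12'):
    s=cloud(load(tag)).reshape(-1,3); d=np.hypot(s[:,0]-494.3,s[:,1]-126.8)
    k=(d<14.5)&(d>9)&(s[:,2]>60)&(s[:,2]<85); f=(d>22)&(d<45)&(s[:,2]>50)&(s[:,2]<63)&(s[:,1]>130)
    print(tag,k.sum(),np.percentile(s[k,2],[50,75,90]), np.median(s[f,2]))
E
python3 s.py
```

```text
19.45 [494.1302 129.0321 174.0069] yaw 1.3343 [2.7516 2.683  8.8809] [ 1.3356 -0.6479  0.2612] -0.6751316785812378
w5 764 [73.9636 74.9774 75.584 ] 58.75261897671345
w10 647 [74.4073 75.2501 75.7419] 58.87471383957637
w11 740 [72.4041 73.1652 73.6306] 59.116495315708534
w12 746 [72.0601 72.9222 73.4324] 59.089802414346764
19.5 [494.1256 129.0431 174.0192] yaw 1.3353 [2.0347 2.8933 8.8167] [ 1.2999 -0.6526  0.1849] -0.45143301598727703
```

Call:
{"fn": "move_arm", "kwargs": {
  "motion": [
    [[0,0,0],[0,0,0.012]],
    [[0,0,0],[0,0,0.012]]
  ]
}}

```text
t: 19.67
eef_pos: [494.1, 129.0, 174.0]
tcp_rot: [2.477, 1.928, 0.009]
force: [2.0, 3.2, 9.4]
width: 0.293
grip_force: 80.2
```

```bash
python3 s.py
```

```text
19.6667 [494.1436 129.0094 174.0436] yaw 1.3229 [1.976  3.1866 9.3926] [ 1.2423 -0.7082  0.246 ] -0.4727296717464924
```

The torque has stayed at about 0.25 N m for several readings and the bit has stopped sinking, even rising slightly, so the stop has been reached. I lift off and check the screw's height.

Call:
{"fn": "move_arm", "kwargs": {
  "motion": [
    [[0,0,-0.005],[0,0,0]],
    [[0,0,-0.02],[0,0,0]],
    [[0,0,-0.045],[0,0,0]],
    [[0,0,-0.07],[0,0,0]],
    [[0,0,-0.07],[0,0,0]],
    [[0,0,-0.07],[0,0,0]]
  ]
}}

```text
t: 20.17
eef_pos: [492.7, 127.1, 242.8]
tcp_rot: [2.478, 1.927, 0.002]
force: [-0.3, -0.4, -2.9]
width: 0.292
grip_force: 79.4
```

```bash
python3 - <<'E'
from h import *
o,M=st(); snap('wrist','w13'); snap('side','s13')
for tag in('w3','w4','w5','w10','w12','w13'):
    s=cloud(load(tag)).reshape(-1,3); d=np.hypot(s[:,0]-494.3,s[:,1]-126.8)
    k=(d<14.5)&(d>9)&(s[:,2]>60)&(s[:,2]<85); f=(d>22)&(d<45)&(s[:,2]>50)&(s[:,2]<63)&(s[:,1]>130)
    r=(d>20)&(s[:,2]>92)&(np.hypot(s[:,0]-501,s[:,1]-22)<40)&(s[:,2]<110)
    print(tag,k.sum(),np.percentile(s[k,2],[50,75,90,95]), np.median(s[f,2]),r.sum(),np.percentile(s[r,2],80) if r.any() else '')
to([497.6,-384.5,242],0.1787)
E
```

```text
t 20.1667 p [492.6947 127.1392 242.7623] yaw 1.3219 z [ 0.0028 -0.0015 -1.    ] q [ 0.2099  0.1679 -0.5923  1.6453  0.0981  1.3555 -0.6457] F [-0.3453 -0.388  -2.9207] T [-0.0269 -0.0064 -0.0022] w 0.292 g 79.4
w3 2567 [73.7423 74.961  75.5246 75.7962] 58.7402923865655 7258 108.7192058583527
w4 2648 [73.3314 74.9091 75.4147 75.6616] 58.75913575012342 8251 100.54147951158613
w5 764 [73.9636 74.9774 75.584  75.8996] 58.75261897671345 1986 100.88732210542491
w10 647 [74.4073 75.2501 75.7419 76.0211] 58.87471383957637 2893 101.05469652427539
w12 746 [72.0601 72.9222 73.4324 73.7881] 59.089802414346764 7 100.8684151765209
w13 572 [72.2042 73.1147 73.6757 73.9402] 59.0620585832948 157 100.91687763784365
t 20.2667 p [491.53  126.629 240.708] yaw 1.3218 z [-0.0012 -0.0023 -1.    ] q [ 0.2098  0.1695 -0.592   1.6483  0.0982  1.3552 -0.6457] F [ 0.003  -0.5573 -1.5244] T [-0.0244 -0.0085 -0.0544] w 0.292 g 79.4
shift [-0.4939  0.1318 -0.0001] turn [0.0009 0.0026 1.1431]
```

The screw has dropped about 2.4 mm and the torque rose from 0.16 to 0.28 at the stop, so it is home. I take the driver back to its holder.

Call:
{"fn": "move_arm", "kwargs": {
  "motion": [
    [[-0.038,0.0102,0],[0,0,0.114]],
    [[-0.076,0.0204,0],[0,0,0.228]],
    [[-0.114,0.0306,0],[0,0,0.342]],
    [[-0.152,0.0408,0],[0,0,0.456]],
    [[-0.19,0.051,0],[0,0,0.57]],
    [[-0.228,0.0612,0],[0,0,0.684]],
    [[-0.266,0.0714,0],[0,0,0.798]],
    [[-0.304,0.0816,0],[0,0,0.912]],
    [[-0.342,0.0918,0],[0,0,1.026]],
    [[-0.38,0.102,0],[0,0,1.143]]
  ]
}}

```text
t: 21.1
eef_pos: [496.1, -268.3, 240.8]
tcp_rot: [3.129, 0.272, -0.004]
force: [0.9, 0.0, -1.3]
width: 0.297
grip_force: 79.3
```

```bash
python3 - <<'E'
from h import *
to([497.6,-384.5,242],0.1787)
E
```

```text
t 21.1 p [ 496.1041 -268.3168  240.7768] yaw 0.1733 z [-0.0024 -0.0011 -1.    ] q [ 0.5982  0.2572 -0.1968  1.5185  0.0527  1.3726 -1.0003] F [ 0.899   0.0306 -1.3087] T [ 0.0051 -0.1001  0.0217] w 0.297 g 79.3
shift [-0.0186  0.1147 -0.0011] turn [ 0.0007  0.0026 -0.0054]
```

Call:
{"fn": "move_arm", "kwargs": {
  "motion": [
    [[-0.005,0.03,0],[0,0,0]],
    [[-0.01,0.06,0],[0,0,0]],
    [[-0.015,0.09,0],[0,0,0]],
    [[-0.018,0.11,0],[0,0,0]],
    [[-0.018,0.113,0],[0,0,0]],
    [[-0.018,0.113,0],[0,0,0]],
    [[-0.018,0.113,0],[0,0,0]],
    [[-0.018,0.113,0],[0,0,0]]
  ]
}}

```text
t: 21.77
eef_pos: [500.1, -379.1, 242.1]
tcp_rot: [3.128, 0.284, -0.001]
force: [0.4, -0.3, -1.4]
width: 0.293
grip_force: 79.4
```

```bash
python3 - <<'E'
from h import *
to([497.6,-384.5,125],0.1787)
E
```

```text
t 21.7667 p [ 500.0733 -379.0652  242.1316] yaw 0.1811 z [-0.0004 -0.0004 -1.    ] q [ 0.6985  0.3907 -0.1413  1.338   0.0549  1.4167 -0.8305] F [ 0.3981 -0.3309 -1.3554] T [ 0.0578 -0.0203  0.0348] w 0.293 g 79.4
shift [-0.0034  0.0049  0.1171] turn [0.0004 0.0005 0.0024]
```

Call:
{"fn": "move_arm", "kwargs": {
  "motion": [
    [[-0.0034,0.005,0.01],[0,0,0]],
    [[-0.0034,0.005,0.025],[0,0,0]],
    [[-0.0034,0.005,0.03],[0,0,0]],
    [[-0.0034,0.005,0.03],[0,0,0]],
    [[-0.0034,0.005,0.03],[0,0,0]]
  ]
}}

```text
t: 22.18
eef_pos: [497.1, -386.0, 212.5]
tcp_rot: [3.128, 0.282, -0.001]
force: [-0.2, -0.8, -0.2]
width: 0.294
grip_force: 79.4
```

```bash
python3 - <<'E'
from h import *
to([497.6,-384.5,122],0.1787)
E
```

```text
t 22.1833 p [ 497.0854 -385.9909  212.5135] yaw 0.1796 z [-0.0005 -0.0013 -1.    ] q [ 0.7082  0.4066 -0.138   1.3813  0.0571  1.3571 -0.822 ] F [-0.2111 -0.8341 -0.1627] T [0.0433 0.0238 0.0199] w 0.294 g 79.4
shift [ 0.0008 -0.0015  0.0905] turn [0.0012 0.0007 0.0009]
```

Call:
{"fn": "move_arm", "kwargs": {
  "motion": [
    [[0.0008,-0.0013,0.015],[0,0,0]],
    [[0.0008,-0.0013,0.03],[0,0,0]],
    [[0.0008,-0.0013,0.045],[0,0,0]],
    [[0.0008,-0.0013,0.06],[0,0,0]],
    [[0.0008,-0.0013,0.075],[0,0,0]],
    [[0.0008,-0.0013,0.086],[0,0,0]],
    [[0.0008,-0.0013,0.086],[0,0,0]],
    [[0.0008,-0.0013,0.086],[0,0,0]]
  ]
}}

```text
t: 22.85
eef_pos: [497.8, -385.2, 127.0]
tcp_rot: [3.127, 0.281, -0.0]
force: [-0.1, -0.6, -0.9]
width: 0.294
grip_force: 79.4
```

Call:
{"fn": "move_arm", "kwargs": {
  "motion": [
    [[0,0,0.002],[0,0,0]],
    [[0,0,0.004],[0,0,0]],
    [[0,0,0.004],[0,0,0]]
  ]
}}

```text
t: 23.1
eef_pos: [498.0, -385.5, 123.3]
tcp_rot: [3.126, 0.28, 0.001]
force: [-0.2, 0.1, -2.1]
width: 0.294
grip_force: 79.4
```

Call:
{"fn": "move_arm", "kwargs": {
  "motion": [
    [[0,0,0.001],[0,0,0]],
    [[0,0,0.002],[0,0,0]],
    [[0,0,0.002],[0,0,0]]
  ]
}}

```text
t: 23.35
eef_pos: [497.9, -385.4, 121.0]
tcp_rot: [3.127, 0.28, 0.001]
force: [0.4, -0.2, -1.0]
width: 0.297
grip_force: 79.6
```

Call:
{"fn": "move_arm", "kwargs": {
  "motion": [
    [[0,0,0.0005],[0,0,0]],
    [[0,0,0.0005],[0,0,0]],
    [[0,0,0.0005],[0,0,0]]
  ]
}}

```text
t: 23.6
eef_pos: [497.9, -385.4, 120.9]
tcp_rot: [3.127, 0.28, 0.001]
force: [-1.4, 1.1, 4.9]
width: 0.296
grip_force: 79.9
```

The collar rests on the holder at the same height as at pick-up. I release and rise.

Call:
{"fn": "move_arm", "kwargs": {
  "motion": [
    [[0,0,0],[0,0,0]],
    [[0,0,0],[0,0,0]],
    [[0,0,0],[0,0,0]],
    [[0,0,0],[0,0,0]],
    [[0,0,0],[0,0,0]],
    [[0,0,-0.03],[0,0,0]],
    [[0,0,-0.06],[0,0,0]],
    [[0,0,-0.1],[0,0,0]],
    [[0,0,-0.13],[0,0,0]],
    [[0,0,-0.13],[0,0,0]]
  ],
  "grip": 0.6
}}

```text
t: 24.43
eef_pos: [500.1, -386.6, 258.4]
tcp_rot: [3.119, 0.279, 0.014]
force: [-0.0, 0.4, -0.2]
width: 0.599
grip_force: 0.0
```

```bash
python3 - <<'E'
from h import *
st(); c=snap('wrist','w14'); s=cloud(c).reshape(-1,3)
k=(s[:,2]>164)&(s[:,2]<180)&(abs(s[:,0]-495)<30)&(abs(s[:,1]+380)<30); print('top',k.sum(),np.median(s[k],0),cv2.minAreaRect(s[k][:,:2].astype(np.float32)))
k=(s[:,2]>90)&(s[:,2]<97.5)&(abs(s[:,0]-495)<60)&(abs(s[:,1]+380)<60); print('holder',k.sum(),cv2.minAreaRect(s[k][:,:2].astype(np.float32)))
for n in('top','side'):
    t=snap(n,n+'14')
    for tag in (n+'14', n+'0'):
        s=cloud(load(tag)).reshape(-1,3)
        rgb=load(tag)['image'].reshape(-1,3).astype(int)
        r=(rgb[:,0]>120)&(rgb[:,1]<70)&(s[:,2]>110)&(s[:,2]<185)&(s[:,1]<-300); print(tag,'red',r.sum(),s[r].mean(0),s[r].max(0))
        d=np.hypot(s[:,0]-494.3,s[:,1]-126.8); k=(d<14)&(s[:,2]>62); print('  screw',k.sum(),np.percentile(s[k,2],[50,80,95]), np.median(s[(d>22)&(d<40)&(s[:,1]>130)&(s[:,2]>50),2]))
E
```

```text
t 24.4333 p [ 500.0693 -386.6321  258.4118] yaw 0.1787 z [ 0.0098 -0.0088 -0.9999] q [ 0.7047  0.385  -0.1378  1.3101  0.0542  1.4369 -0.8218] F [-0.0127  0.4371 -0.2201] T [-0.02   -0.0506  0.0186] w 0.599 g 0.0
top 1487 [ 498.1423 -386.1885  169.3593] ((497.1494445800781, -386.16180419921875), (24.962881088256836, 25.426353454589844), 10.94609260559082)
holder 4738 ((498.0830078125, -383.32513427734375), (70.16393280029297, 70.85004425048828), 73.36018371582031)
top14 red 34 [ 487.559  -384.3444  169.5935] [ 491.6358 -373.8202  176.1344]
  screw 120 [70.9582 74.5323 76.9129] 60.14930975893026
top0 red 117 [ 494.6653 -380.2465  169.0329] [ 506.3064 -368.5612  174.7484]
  screw 118 [73.3621 76.4456 79.0653] 59.539590063682
side14 red 42 [ 494.666  -377.8875  163.7821] [ 504.3621 -367.5104  173.1613]
  screw 87 [71.1234 73.0894 74.576 ] 59.861960367638915
side0 red 41 [ 494.2531 -376.1905  166.2239] [ 506.2427 -367.6051  172.9981]
  screw 84 [72.9287 75.8681 77.6927] 59.795973935353686
```

The driver hangs upright, about 3 mm off centre. For a direct check of the screw I compare its head with the ridge tops, which have the same true height (74 mm), from a hover over the bay.

Call:
{"fn": "move_arm", "kwargs": {
  "motion": [
    [[0.0072,-0.04,0.003],[0,0,0.013]],
    [[0.0144,-0.08,0.006],[0,0,0.026]],
    [[0.0216,-0.12,0.009],[0,0,0.039]],
    [[0.0288,-0.16,0.012],[0,0,0.052]],
    [[0.036,-0.2,0.015],[0,0,0.065]],
    [[0.0432,-0.24,0.018],[0,0,0.078]],
    [[0.0504,-0.28,0.021],[0,0,0.091]],
    [[0.0576,-0.32,0.024],[0,0,0.104]],
    [[0.0648,-0.36,0.027],[0,0,0.117]],
    [[0.072,-0.4,0.03],[0,0,0.128]]
  ]
}}

```text
t: 25.42
eef_pos: [496.0, 23.0, 217.7]
tcp_rot: [3.139, 0.078, -0.004]
force: [0.1, 0.7, -0.6]
width: 0.601
grip_force: 0.0
```

Call:
{"fn": "move_arm", "kwargs": {
  "motion": [
    [[0,-0.02,0.01],[0,0,0]],
    [[0,-0.04,0.02],[0,0,0]],
    [[0,-0.04,0.03],[0,0,0]],
    [[0,-0.04,0.03],[0,0,0]],
    [[0,-0.04,0.03],[0,0,0]],
    [[0,-0.04,0.03],[0,0,0]]
  ]
}}

```text
t: 25.92
eef_pos: [495.3, 59.8, 189.1]
tcp_rot: [3.138, 0.077, -0.001]
force: [-0.1, 0.4, 0.1]
width: 0.598
grip_force: 0.0
```

```bash
python3 - <<'E'
from h import *
st(); snap('wrist','w15')
B=np.array([500.9,2.0]); y=.0506; Rb=np.array([[np.cos(y),np.sin(y)],[-np.sin(y),np.cos(y)]])
for tag in('w2','w3','w4','w5','w15'):
    s=cloud(load(tag)).reshape(-1,3); b=(s[:,:2]-B)@Rb.T
    out=[]
    for nm,m in dict(ridge=(abs(abs(b[:,0])-69)<4)&(abs(b[:,1]+39)<3.5),box=(abs(b[:,0])<60)&(abs(b[:,1]-157)<8),rail=(abs(abs(b[:,0])-69)<4)&(abs(b[:,1]-40)<30),batten=(abs(b[:,0])<70)&(abs(b[:,1]+23)<5)).items():
        out.append((nm,m.sum(),round(float(np.median(s[m,2])),2) if m.any() else None))
    d=np.hypot(b[:,0]-0,b[:,1]-125); k=(d<15)&(s[:,2]>62)
    # head-top plane: densest z-bin among upper points
    h,e=np.histogram(s[k,2],bins=np.arange(68,80,.25)) 
    print(tag,out,'head p75,90,97',np.percentile(s[k,2],[75,90,97]) if k.any() else '', [(e[i],h[i]) for i in range(len(h)) if h[i]>0.03*max(k.sum(),1)])
E
```

```text
t 25.9167 p [495.3244  59.7598 189.0971] yaw 0.0488 z [-0.0009 -0.0023 -1.    ] q [ 0.2003  0.1661 -0.429   1.7556  0.075   1.2369 -1.7702] F [-0.1088  0.4172  0.0876] T [-0.0138  0.0069  0.0619] w 0.598 g 0.0
w2 [('ridge', np.int64(417), 73.02), ('box', np.int64(0), None), ('rail', np.int64(2167), 66.83), ('batten', np.int64(10851), 141.31)] head p75,90,97 [73.7466 74.9876 75.5194] [(np.float64(69.25), np.int64(44)), (np.float64(69.5), np.int64(49)), (np.float64(69.75), np.int64(51)), (np.float64(70.0), np.int64(34)), (np.float64(70.25), np.int64(49)), (np.float64(70.5), np.int64(33)), (np.float64(74.25), np.int64(33)), (np.float64(74.75), np.int64(52)), (np.float64(75.0), np.int64(45))]
w3 [('ridge', np.int64(166), 85.49), ('box', np.int64(3418), 58.69), ('rail', np.int64(3116), 66.96), ('batten', np.int64(14128), 146.32)] head p75,90,97 [74.5877 75.3052 75.8253] [(np.float64(69.5), np.int64(225)), (np.float64(69.75), np.int64(226)), (np.float64(70.0), np.int64(222)), (np.float64(70.25), np.int64(197)), (np.float64(70.5), np.int64(167)), (np.float64(74.25), np.int64(183)), (np.floa
[... 919 characters left out ...]
(np.float64(69.0), np.int64(46)), (np.float64(69.25), np.int64(44)), (np.float64(69.5), np.int64(67)), (np.float64(69.75), np.int64(77)), (np.float64(70.0), np.int64(70)), (np.float64(70.25), np.int64(60)), (np.float64(70.5), np.int64(57)), (np.float64(70.75), np.int64(46)), (np.float64(71.0), np.int64(42)), (np.float64(74.25), np.int64(57)), (np.float64(74.5), np.int64(79)), (np.float64(74.75), np.int64(67)), (np.float64(75.0), np.int64(64)), (np.float64(75.25), np.int64(50)), (np.float64(75.5), np.int64(48))]
w15 [('ridge', np.int64(230), 73.1), ('box', np.int64(3550), 58.76), ('rail', np.int64(1931), 66.99), ('batten', np.int64(2830), 74.54)] head p75,90,97 [266.2648 270.5042 272.6811] []
```

The head now reads about 13.9–14.0 mm above the box top, level with the ridge tops to within the measuring error, so the screw is home. The batten top is still behind the ridges and the gripper is clear of everything. I hand in the job.

```bash
python3 -c "
from rig import robot
print(robot.sign_off())"
```

```text
the job is handed in; nothing more can be done
None
```

I slid the cover shut flat behind its ridges, drove the screw to its stop with the red screwdriver and stood the driver upright in its holder; nothing touched the glasses or tongs, and I handed the job in at about 26 s (no verdict was returned).

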